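# Lay out the breakfast board

### The job

Lay out the breakfast board: stand the large wooden-lidded jar centred on the round cork coaster, and the larger of the two grey-lidded jars centred on the square stone coaster. Stand the smaller grey-lidded jar centred on top of the wooden-lidded jar, and set the little peach-coloured pot on the bare board midway between the two coasters. Everything ends upright, and the mug and the matchbox among the jars stay where they are.

Things in the scene. Friction and masses are not known exactly. Their poses are not given: they have to be found in the camera images.
- oats_jar: Large jar, loose: clear glass with pale contents and a flat wooden lid, round, upright, 69 mm in diameter, 98 mm tall with its lid (lid 66 mm in diameter, z = 82 to 98 mm, fixed on). About 0.3 kg. Origin: centre of its underside; z is up along its axis. 
- medium_jar: The larger of two jars with flat light grey lids, loose: glass with grey-green contents, round, upright, 58 mm in diameter, 85 mm tall with its lid (lid 54 mm in diameter, z = 75 to 85 mm, fixed on). About 0.2 kg. Origin: centre of its underside; z is up along its axis. 
- small_jar: The smaller of two jars with flat light grey lids, loose: glass with green contents, round, upright, 50 mm in diameter, 80 mm tall with its lid (lid 47 mm in diameter, z = 70 to 80 mm, fixed on). About 0.18 kg. Origin: centre of its underside; z is up along its axis. 
- peach_pot: Little round peach-coloured pot, loose: 46 mm in diameter at its widest (mid-height), 36 mm tall. About 0.14 kg. Origin: centre of its underside; z is up along its axis. 
- round_coaster: Round cork coaster, 94 mm in diameter, 9 mm thick, fixed on the breakfast board near one of its ends. Origin: centre of its underside; its top is 9 mm above it.
- square_coaster: Square stone coaster, 90 x 90 mm, 9 mm thick, fixed on the breakfast board near its other end. Origin: centre of its underside; its top is 9 mm above it.
- breakfast_board: Wooden board with darker end strips, 130 mm (its x) by 300 mm (its y, the long side) and 12 mm thick, fixed on the worktop. Origin: centre of its underside. The coasters lie on its long middle line, 95 mm either side of its centre, either way round; the bare strip between them is about 100 mm wide.
- matchbox: Bystander: matchbox 36 x 54 x 15 mm lying loose on the worktop among the jars, not to be disturbed. Origin: centre of its underside.
- mug: Bystander: loose two-tone stoneware mug, 78 mm wide, 108 mm over its handle, 74 mm tall, standing behind the board, not to be disturbed. Origin: centre of its bounding box at the underside; the round cup is centred 15 mm towards its y from there.

How it is judged:
By the outcome, as a careful person would: the job done as asked, in the order asked, and still so for the second after the job is handed in, with the robot touching nothing.
It also fails if it takes over 128 s, if anything falls off the work surface, if the arm or the gripper's body presses on something with over 40 N, if the wrist force passes 120 N, or if a joint passes its speed limit or range.

### The arm

A 6-joint arm with a two-finger parallel gripper is mounted at the origin on a cart in front of the work surface, level with it; the furniture and walls round the work are solid. World frame = base frame: x ahead of the robot, y to its left, z up, the work surface at z = 0. Lengths are in m, angles in rad, forces in N, time in s.
With the tool pointing down it reaches from about 0.375 to 0.9 m from the base axis. Payload 3.1 kg.
Tool frame: the origin (TCP) lies on the front face of the gripper's body, between the roots of the fingers; the fingertips stand 73 mm ahead of it and the grasp point (between the pads) lies 54 mm ahead of it (manip.finger_overhang is the distance from the TCP to the fingertips, in m); z points along the fingers, y is the direction in which the jaws open and shut (so a half turn about z gives the same grasp; the last joint's range is limited). The gripper opens to 85 mm and grips with 20 to 120 N. Pads are 22 mm wide; open, the fingers measure 114 mm over their backs; the gripper's body (76 mm by 85 mm) begins 54 mm behind the grasp point. The pads swing forward as they close: fully open they stand 13 mm farther back than shut.
Start: joints at [-1.476, 0.527, 1.433, -0, 1.181, -0.178], TCP at [0.168, -0.602, 0.304] pointing down, gripper open.
Joint ranges: [-3.08, 3.08], [-0.75, 2.2], [0.22, 2.44], [-1.43, 4.57], [0, 2.65], [-2.85, 2.85]. Speed limits (rad/s): [2.79, 2.79, 3.14, 3.14, 3.14, 3.14].

### API

Orientations are given as a unit quaternion [x, y, z, w].
In Python, from station import manip gives the robot as it stands.
- The arm moves only by the tool apply_moves, never from a script. Its argument "increments" is a list that holds one entry, the list of rows, each a list of 4 numbers: the shift along the tool's x, y, z in m, then the turn about the tool's z in degrees. In form: [[[dx, dy, dz, spin], ...]]. A call has 1 to 5 rows; each row shifts and turns the pose as measured when the row begins, along the tool's axes as they then stand; what a row does not reach is not made up. A row lasts 1/10 s, in which the tool goes at most 50 mm and 8.59 degrees, less where a joint would pass 70% of its speed; a pose out of reach is approached as far as the arm can. A call with a gripper value outside its range is refused whole. "fingers" is the opening, from 0 (shut) to 1 (fully open), set as the call begins (left out, the last holds). The fingers move at their own pace and stop on an object; "newtons" is the grip in N (left out, the last holds). Time passes only in rows, so rows that do not move let the fingers close. It gives the time, the measured TCP pose, the force and the opening at its end, in the units of the state.
- manip.sense(): the state, without advancing time (a new reading comes with each control period).
- manip.snapshot(name): name is "scene" or "top" or "wrist"; returns (picture, depth): 384x512x3 uint8, red, green, blue; 384x512 float32, m along the optical axis (not along the pixel's ray), 0 where there is no reading.
- manip.camera_model(name): a dict with "mtx" (3x3 intrinsics, pixels), "R" (3x3) and "t" (3): a world point X has camera coordinates R X + t; the wrist camera has in their place "mount" (4x4, takes a point from camera to tool coordinates, whose origin is the TCP and whose axes are the flange's). Camera axes: x right, y down, z forward; pixel columns grow to the right and rows downward; lengths in m; the calibration is good to about 2 mm. A picture is of the moment at which its call begins: read the wrist's pose just before it. camera_model takes no time and is no camera call.
- manip.sign_off(): hands the job in, once; it reports no verdict.
The state is a dict: "t": time; "q": joint angles; "qd": joint speeds; "tau": joint torques, N m; "tcp_pos": TCP position; "tool_rot": TCP orientation; "force": force on the tool from outside, world axes, zero at the start; "ft_torque": the same for the moment, N m; "finger_gap": opening from 0.0 (shut) to 1.0 (fully open).
Only numpy, scipy, OpenCV 4.12 (cv2) and the standard library are available. Lean on these libraries where they do the work, as an engineer would, in place of code of your own. Each camera call takes 0.05 s, during which the arm holds its last target.

## Working session

There is one attempt and no reset: what is moved stays moved. The work goes in short steps, Python scripts to look and compute and a tool call to move; the robot and the scene stay as the last step left them, time stands still between calls to the robot, and variables do not carry over. Pictures are saved under pics/ and viewed, and the job is handed in when it is done.

Besides the shell and the picture viewer there is one more tool, called by a JSON object that holds its "fn" and its "kwargs", one argument or row to a line. apply_moves: Moves the arm, as the interface text tells. Its arguments: {"type":"object","properties":{"increments":{"type":"array","items":{"type":"array","items":{"type":"array","items":{"type":"number"}}}},"fingers":{"type":"number"},"newtons":{"type":"number"}},"required":["increments"]}

```bash
ls; mkdir -p pics; python3 - <<'E'
from station import manip
import cv2,json
print(manip.sense())
for n in("scene","top","wrist"):
    p,d=manip.snapshot(n); cv2.imwrite(f"pics/{n}0.png",p[:,:,::-1])
    import numpy as np; np.save(f"pics/{n}0.npy",d)
    print(n,manip.camera_model(n))
print(manip.finger_overhang)
E
```

```text
pics
{'t': 0.0, 'q': array([-1.47649854e+00,  5.28485186e-01,  1.43391407e+00, -2.15285829e-05,
        1.18138049e+00, -1.78509290e-01]), 'qd': array([-2.07312473e-03,  3.68601732e-04,  8.72275743e-05,  2.63997738e-04,
       -7.65993079e-04,  4.80718658e-04]), 'tau': array([ 4.76211117e-04, -4.42345798e+01, -1.78025508e+01, -2.07645662e-04,
        8.64404807e-03,  1.36957266e-05]), 'tcp_pos': array([ 0.16836198, -0.60131256,  0.30291801]), 'tool_rot': array([ 9.90710303e-01,  1.35984927e-01,  3.60859326e-05, -1.09299685e-03]), 'force': array([0.03717586, 0.26651394, 0.37447914]), 'ft_torque': array([-0.03084474, -0.00063433,  0.02887709]), 'finger_gap': 1.000380577678719}
scene {'mtx': array([[349.80201335,   0.        , 253.97619086],
       [  0.        , 349.80201335, 187.67912245],
       [  0.        ,   0.        ,   1.        ]]), 'R': array([[ 0.99650105, -0.08315514,  0.00841927],
       [-0.06403437, -0.82431622, -0.56249656],
       [ 0.05371462,  0.55998928, -0.82675676]]), 't': array([-0.59300935,  0.07641851,  1.3248263 ])}
top {'mtx': array([[431.85264255,   0.     
[... 151 characters left out ...]
0.99981688,  0.01641903],
       [-0.99515237,  0.00817447, -0.09800476],
       [ 0.0978526 , -0.01730281, -0.99505049]]), 't': array([0.01930212, 0.5817332 , 1.21886776])}
wrist {'mtx': array([[288.373615  ,   0.        , 255.45790893],
       [  0.        , 288.373615  , 185.97851071],
       [  0.        ,   0.        ,   1.        ]]), 'mount': array([[-3.51225821e-04, -9.48185655e-01, -3.17716605e-01,
         8.17877024e-02],
       [ 9.99999885e-01, -4.37143617e-04,  1.99131947e-04,
         6.39227907e-04],
       [-3.27701841e-04, -3.17716498e-01,  9.48185699e-01,
        -6.98156112e-02],
       [ 0.00000000e+00,  0.00000000e+00,  0.00000000e+00,
         1.00000000e+00]])}
0.0726
```

View pics/top0.png

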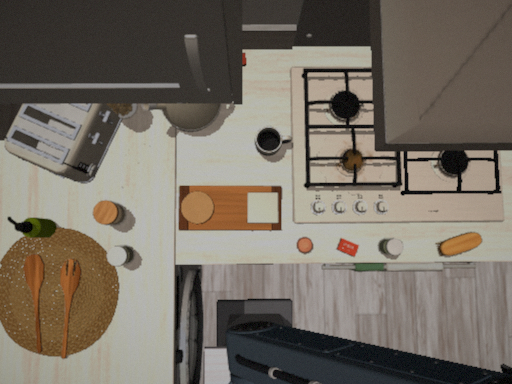

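View pics/scene0.png

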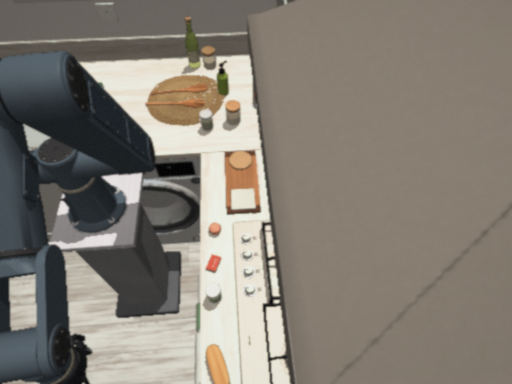

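The top view shows the board at (230,208) with the round coaster on its left (y+) end and the square one on its right. The wooden lid is at (108,212), the grey lids at (120,256) and (392,246), the pot at (305,245), the matchbox at (348,247) and the mug at (268,140). I'll measure these next.

```bash
cat > h.py <<'E'
import numpy as np, cv2
from scipy.spatial.transform import Rotation as Rn
def cam(man,name,state=None):
    c=man.camera_model(name)
    K=np.array(c["mtx"])
    if name=="wrist":
        M=np.array(c["mount"]); Rt=Rn.from_quat(state["tool_rot"]).as_matrix()
        Rwc=Rt@M[:3,:3]; o=Rt@M[:3,3]+state["tcp_pos"]
    else:
        Rwc=np.array(c["R"]).T; o=-Rwc@np.array(c["t"])
    return K,Rwc,o
def ray(c,u,v,z):
    K,R,o=c; d=R@np.linalg.solve(K,np.array([u,v,1.]))
    return o+d*(z-o[2])/d[2]
def pt(c,u,v,depth):
    K,R,o=c; return o+R@np.linalg.solve(K,np.array([u,v,1.]))*depth
def proj(c,X):
    K,R,o=c; p=K@(R.T@(np.asarray(X)-o)); return p[:2]/p[2]
E
python3 - <<'E'
from station import manip
from h import *
c=cam(manip,"top"); d=np.load("pics/top0.npy")
for n,u,v in [("wood",108,212),("grey1",121,256),("grey2",393,245),("pot",305,245),("match",348,247),("mugrim",257,140),("rc",197,208),("sq",263,208),("board",230,208),("cabinet",100,60),("cabedge",238,60),("hood",420,100),("hoodR",450,130),("otherjar",123,107),("bottle",20,226),("tool",400,355),("table",150,230),("tableR",320,255)]:
    print(n,pt(c,u,v,d[v,u]).round(3), d[v,u])
im=cv2.imread("pics/top0.png")
a=cv2.resize(im[180:280,80:290],None,fx=3.8,fy=3.8,interpolation=cv2.INTER_CUBIC)
b=cv2.resize(im[200:300,270:480],None,fx=3.8,fy=3.8,interpolation=cv2.INTER_CUBIC)
cv2.imwrite("pics/a.png",a);cv2.imwrite("pics/b.png",b)
E
```

```text
wood [0.535 0.408 0.097] 1.1677399
grey1 [0.416 0.375 0.083] 1.1709813
grey2 [ 0.438 -0.369  0.08 ] 1.1880848
pot [ 0.44  -0.133  0.033] 1.2315737
match [ 0.433 -0.26   0.014] 1.2515653
mugrim [0.736 0.002 0.072] 1.2188911
rc [0.549 0.176 0.02 ] 1.2501166
sq [ 0.547 -0.015  0.023] 1.2495023
board [0.549 0.081 0.009] 1.2620656
cabinet [0.722 0.247 0.657] 0.6313226
cabedge [0.712 0.045 0.678] 0.6131782
hood [ 0.607 -0.153  0.819] 0.46575725
hoodR [ 0.575 -0.188  0.812] 0.47093397
otherjar [0.826 0.373 0.098] 1.1960386
bottle [0.497 0.609 0.161] 1.0969183
tool [ 0.283 -0.195  0.603] 0.64972985
table [0.488 0.315 0.002] 1.2592623
tableR [ 0.41  -0.18   0.002] 1.2600628
```

View pics/wrist0.png

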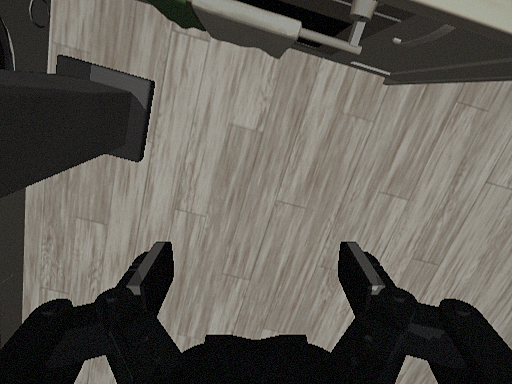

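```bash
python3 - <<'E'
from station import manip
from h import *
for nm in("top","scene"):
    c=cam(manip,nm); d=np.load(f"pics/{nm}0.npy")
    im=cv2.imread(f"pics/{nm}0.png")
    H,W=d.shape
    # height map
    uu,vv=np.meshgrid(np.arange(W),np.arange(H))
    K,R,o=c
    P=o+(np.stack([uu,vv,np.ones_like(uu)],-1)@np.linalg.inv(K).T*d[...,None])@R.T
    np.save(f"pics/{nm}P.npy",P)
    for lo,hi in[(0.068,0.11),(0.027,0.045)]:
        m=((P[...,2]>lo)&(P[...,2]<hi)&(d>0)).astype(np.uint8)
        n,l,s,ce=cv2.connectedComponentsWithStats(m)
        for i in range(1,n):
            if 25<s[i,4]<1500:
                z=np.median(P[l==i][:,2]); p=P[l==i]
                u0,v0=s[i,0],s[i,1]
                ctr=ray(c,*ce[i],z)
                A=s[i,4]*(np.median(d[l==i])/K[0,0])**2
                print(nm,lo,ce[i].round(1),s[i],z.round(3),ctr.round(3),"eqdiam",round(2*(A/np.pi)**.5,4),im[int(ce[i][1]),int(ce[i][0])])
E
```

```text
top 0.068 [306.4  34.2] [243  29 128  12 896] 0.089 [ 1.04  -0.142  0.089] eqdiam 0.0966 [50 53 56]
top 0.068 [  5.  119.9] [  0 105  11  31 265] 0.089 [0.793 0.7   0.089] eqdiam 0.0509 [35 41 46]
top 0.068 [100.5 141.5] [ 68 104  64  76 576] 0.088 [0.731 0.436 0.088] eqdiam 0.075 [66 69 71]
top 0.068 [192.5 117. ] [163 104  55  22 407] 0.089 [0.799 0.182 0.089] eqdiam 0.0635 [66 78 86]
top 0.068 [ 46.1 119.2] [ 40 115  19   9  70] 0.093 [0.794 0.585 0.093] eqdiam 0.0261 [45 52 57]
top 0.068 [268.8 139.6] [256 127  27  26 132] 0.073 [ 0.737 -0.031  0.073] eqdiam 0.0366 [23 23 25]
top 0.068 [ 33.1 142.6] [ 28 137  12  12  78] 0.09 [0.729 0.62  0.09 ] eqdiam 0.0275 [46 53 55]
top 0.068 [106.7 212.7] [ 93 201  28  25 542] 0.096 [0.533 0.411 0.096] eqdiam 0.0711 [ 63 110 162]
top 0.068 [ 37.6 227.8] [ 23 218  25  20 232] 0.1 [0.494 0.594 0.1  ] eqdiam 0.0461 [10 82 69]
top 0.068 [394.5 246.8] [386 239  18  17 241] 0.078 [ 0.433 -0.374  0.078] eqdiam 0.0483 [161 170 178]
top 0.068 [117.3 256. ] [107 246  22  21 344] 0.083 [0.416 0.384 0.083] eqdiam 0.0567 [174 183 183]
top 0.027 [332.   4
[... 3512 characters left out ...]
72 214  34   8 107] 0.035 [-0.005 -0.064  0.035] eqdiam 0.042 [48 44 39]
scene 0.027 [213.8 226.9] [208 222  13  11  93] 0.034 [ 0.44  -0.134  0.034] eqdiam 0.0388 [133 170 232]
scene 0.027 [245.1 235.6] [242 232   7   8  43] 0.031 [ 0.549 -0.176  0.031] eqdiam 0.026 [193 211 213]
scene 0.027 [246.3 251.9] [243 248   8   9  48] 0.031 [ 0.549 -0.238  0.031] eqdiam 0.0267 [201 219 222]
scene 0.027 [247.6 269.1] [244 266   8   8  50] 0.031 [ 0.549 -0.299  0.031] eqdiam 0.0265 [189 203 201]
scene 0.027 [249.2 287.8] [245 284   9   9  57] 0.03 [ 0.549 -0.362  0.03 ] eqdiam 0.0274 [215 227 224]
scene 0.027 [216.2 364.6] [205 344  24  40 651] 0.038 [ 0.439 -0.577  0.038] eqdiam 0.0818 [106 167 224]
```

View pics/a.png

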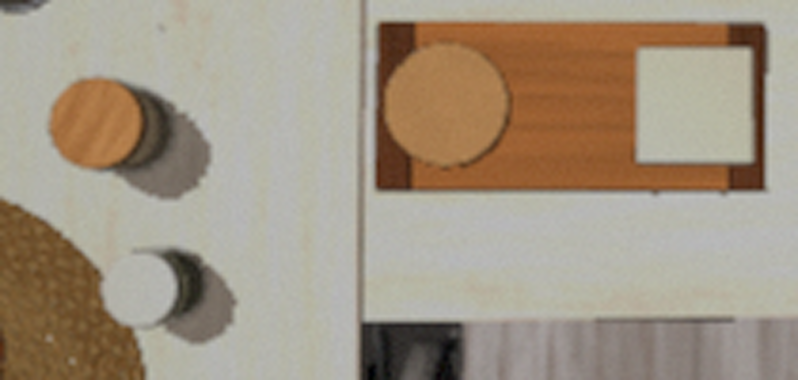

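View pics/b.png

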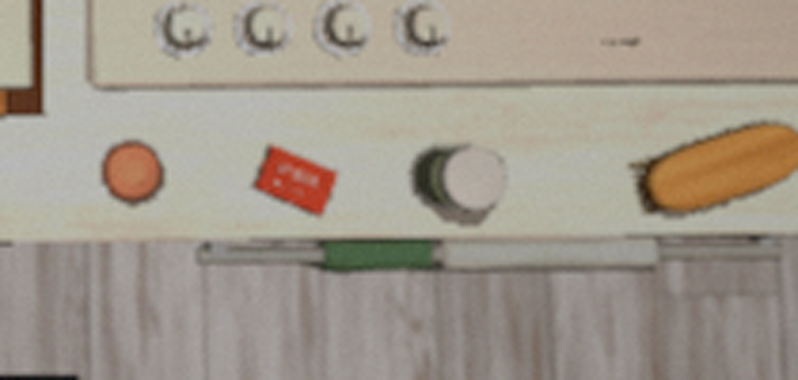

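{"fn": "apply_moves", "kwargs": {
  "increments": [
    [[0.03,0,0,6],[0.04,0,0,6],[0.04,0,0,4],[0.04,0,0,0],[0.03,0,0,0]]
  ],
  "fingers": 1
}}

```text
t: 0.65
tcp_pos: [0.3469, -0.5861, 0.3008]
tool_rot: [1.0, -0.014, -0.002, -0.003]
force: [0.4, -1.0, 0.3]
finger_gap: 0.997
```

```bash
python3 - <<'E'
from station import manip
from h import *
P=np.load("pics/topP.npy"); im=cv2.imread("pics/top0.png"); c=cam(manip,"top")
hsv=cv2.cvtColor(im,cv2.COLOR_BGR2HSV)
for n,u,v,zl,zt in[("oats",107,212,.088,.098),("med",118,256,.076,.085),("small",394,246,.072,.080)]:
    m=np.zeros(P.shape[:2],np.uint8); w=20
    m[v-w:v+w,u-w:u+w]=(P[v-w:v+w,u-w:u+w,2]>zl)
    # brightness to drop glass sides
    V=hsv[...,2].astype(int); m[V<110]=0
    ct=max(cv2.findContours(m,0,cv2.CHAIN_APPROX_NONE)[0],key=cv2.contourArea)
    q=np.array([ray(c,x,y,zt)[:2] for x,y in ct[:,0]])
    (x,y),r=cv2.minEnclosingCircle(q.astype(np.float32)); print(n,x,y,2*r,q.mean(0))
# board
z=P[...,2]
for n,rng in[("round",(170,180,230,245)),]:
    pass
m=((hsv[...,1]>90)&(hsv[...,0]<25)).astype(np.uint8); m2=np.zeros_like(m); m2[175:240,172:290]=m[175:240,172:290]
ct=max(cv2.findContours(m2,0,1)[0],key=cv2.contourArea)
q=np.array([ray(c,x,y,.012)[:2] for x,y in ct[:,0]]).astype(np.float32); print("board",cv2.minAreaRect(q*1000))
m3=np.zeros_like(m); m3[190:226,240:285]=((hsv[...,1]<70)&(hsv[...,2]>110))[190:226,240:285]
n,l,s,ce=cv2.connectedComponentsWithStats(m3); i=l[208,262]
ct=max(cv2.findContours((l==i).astype(np.uint8),0,1)[0],key=cv2.contourArea)
q=np.array([ray(c,x,y,.021)[:2] for x,y in ct[:,0]]).astype(np.float32); print("sq",cv2.minAreaRect(q*1000))
print([hsv[208,k] for k in(183,197,205,225)])
print("mat z",P[250:330:20,60,2], P[256,100:110,2])
E
```

```text
oats 0.5345349311828613 0.4150349199771881 0.0656111091375351 [0.53473371 0.41573706]
med 0.41628366708755493 0.38485708832740784 0.05503041669726372 [0.41672723 0.38565651]
small 0.43392863869667053 -0.3736485242843628 0.047445107251405716 [ 0.43388312 -0.37345198]
board ((550.9392700195312, 82.14282989501953), (294.6814880371094, 125.87779235839844), 89.45748138427734)
sq ((550.6552734375, -13.293010711669922), (89.84127044677734, 87.23028564453125), 89.5147476196289)
[array([ 16, 135, 166], dtype=uint8), array([ 15, 137, 173], dtype=uint8), array([ 15, 139, 171], dtype=uint8), array([ 13, 172, 151], dtype=uint8)]
mat z [ 0.00550157  0.00506773 -0.00072237  0.00322397] [1.26953067 0.00958275 0.0053416  0.00629468 0.00429552 0.01200318
 0.0109734  0.0830668  0.08184451 0.08357235]
```

{"fn": "apply_moves", "kwargs": {
  "increments": [
    [[0.03,-0.04,0,0],[0.03,-0.04,0,-1.5],[0.02,-0.045,0,0],[0.02,-0.045,0,0],[0.02,-0.045,0,0]]
  ]
}}

```text
t: 1.15
tcp_pos: [0.4733, -0.3748, 0.2977]
tool_rot: [1.0, -0.002, -0.001, -0.001]
force: [0.8, -0.3, -1.1]
finger_gap: 0.999
```

{"fn": "apply_moves", "kwargs": {
  "increments": [
    [[0.0,-0.05,0,0],[0.0,-0.05,0,0],[0.0,-0.05,0,0],[0.0,-0.05,0,0],[0.0,-0.05,0,0]]
  ]
}}

```text
t: 1.65
tcp_pos: [0.4753, -0.1249, 0.2971]
tool_rot: [1.0, -0.002, -0.0, -0.002]
force: [1.6, -0.3, 0.6]
finger_gap: 0.999
```

{"fn": "apply_moves", "kwargs": {
  "increments": [
    [[0.0,-0.05,0,0],[0.0,-0.05,0,0],[0.0,-0.05,0,0],[0.0,-0.05,0,0],[0.0,-0.05,0,0]]
  ]
}}

```text
t: 2.15
tcp_pos: [0.4745, 0.1251, 0.2978]
tool_rot: [1.0, -0.003, 0.0, -0.002]
force: [0.8, -0.0, -0.8]
finger_gap: 0.997
```

{"fn": "apply_moves", "kwargs": {
  "increments": [
    [[0.0,-0.05,0,0],[0.0,-0.05,0,0],[0.0,-0.05,0,0],[0.0,-0.05,0,0],[0.0,0,0,0]]
  ]
}}

```text
t: 2.65
tcp_pos: [0.4731, 0.3306, 0.2981]
tool_rot: [1.0, 0.001, 0.001, -0.003]
force: [-0.8, -0.7, -0.1]
finger_gap: 0.997
```

Tracking is accurate. I'll take a wrist look at both jars.

```bash
python3 - <<'E'
from station import manip
from h import *
s=manip.sense(); p,d=manip.snapshot("wrist"); cv2.imwrite("pics/w1.png",p[:,:,::-1]); np.save("pics/w1.npy",d)
c=cam(manip,"wrist",s); print(s["tcp_pos"],s["tool_rot"],s["q"])
for n,X in[("oats",(.5345,.412,.098)),("med",(.4165,.381,.085))]: print(n,proj(c,X))
E
```

```text
[0.47308559 0.33063569 0.2980581 ] [ 9.99995819e-01  5.85822063e-04  7.52095437e-04 -2.73010795e-03] [0.41472135 0.46859651 1.56395536 0.00491604 1.10547139 1.98214797]
oats [166.77155376 113.40842071]
med [209.40083391 224.48965001]
```

View pics/w1.png

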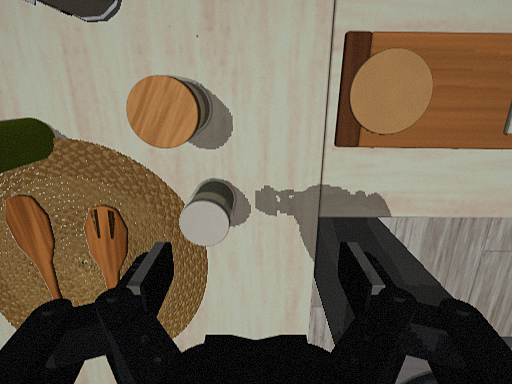

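The wooden lid is at about (162,111), the medium jar's grey lid at (207,221) and the cork coaster at (391,91). Next I'll fit each outline.

```bash
cat >> h.py <<'E'
def lid(c,d,im,u,v,zlo,zt,w=55,vmin=100,smin=0,smax=255):
    K,R,o=c; H,W=d.shape
    uu,vv=np.meshgrid(np.arange(W),np.arange(H))
    P=o+(np.stack([uu,vv,np.ones_like(uu)],-1)@np.linalg.inv(K).T*d[...,None])@R.T
    hs=cv2.cvtColor(im,cv2.COLOR_BGR2HSV)
    m=((P[...,2]>zlo)&(P[...,2]<zt+.012)&(d>0)&(hs[...,2]>vmin)&(hs[...,1]>=smin)&(hs[...,1]<=smax)).astype(np.uint8)
    k=np.zeros_like(m); a=max(v-w,0);b=max(u-w,0); k[a:v+w,b:u+w]=m[a:v+w,b:u+w]
    ct=max(cv2.findContours(k,0,cv2.CHAIN_APPROX_NONE)[0],key=cv2.contourArea)
    q=np.array([ray(c,x,y,zt)[:2] for x,y in ct[:,0]]).astype(np.float32)
    (x,y),(a1,a2),_=cv2.fitEllipse(q*1000)
    return np.array([x,y,a1,a2]).round(1), np.median(P[k>0][:,2]).round(4)
E
python3 - <<'E'
from station import manip
from h import *
s=manip.sense(); d=np.load("pics/w1.npy"); im=cv2.imread("pics/w1.png"); c=cam(manip,"wrist",s)
print("oats",lid(c,d,im,162,111,.09,.098)); print("med",lid(c,d,im,207,221,.078,.085))
hs=cv2.cvtColor(im,cv2.COLOR_BGR2HSV);print(hs[90,390],hs[90,450])
print("round",lid(c,d,im,391,91,-.01,.021,w=46,smax=int((int(hs[90,390][1])+int(hs[90,450][1]))/2),smin=80))
E
```

```text
oats (array([535.2, 413.6,  63.9,  64.4]), np.float64(0.0964))
med (array([417.8, 384.3,  52.1,  53.2]), np.float64(0.0837))
[ 16 130 161] [ 13 174 126]
round (array([551.3, 173.8,  92.3,  92.6]), np.float64(0.0206))
```

{"fn": "apply_moves", "kwargs": {
  "increments": [
    [[0.031,-0.042,0,0],[0.031,-0.041,0,0],[0,0,0.04,0],[0,0,0.03,0],[0,0,0,0]]
  ]
}}

```text
t: 3.2
tcp_pos: [0.5321, 0.4033, 0.2235]
tool_rot: [1.0, -0.002, -0.003, 0.002]
force: [-0.9, -0.6, 0.1]
finger_gap: 0.999
```

```bash
cat > look.py <<'E'
import sys
from station import manip
from h import *
n=sys.argv[1]; nm=sys.argv[2]
s=manip.sense(); p,d=manip.snapshot(nm); im=np.ascontiguousarray(p[:,:,::-1]); cv2.imwrite(f"pics/{n}.png",im); np.save(f"pics/{n}.npy",d)
c=cam(manip,nm,s); print(s["t"],s["tcp_pos"].round(4),s["tool_rot"].round(4),s["finger_gap"])
for a in sys.argv[3:]:
    x=a.split(","); X=np.array([float(k) for k in x[:2]]+[float(x[3])]); u,v=proj(c,X).astype(int)
    try: print(a,(u,v),lid(c,d,im,u,v,float(x[2]),float(x[3]),*(int(k) for k in x[4:])))
    except Exception as e: print(a,u,v,repr(e))
E
python3 look.py w2 wrist .535,.414,.09,.098
```

```text
3.2 [0.5321 0.4033 0.2235] [ 1.     -0.0016 -0.0032  0.0018] 0.9992403793631985
.535,.414,.09,.098 (np.int64(239), np.int64(202)) (array([542.6, 417. ,  48.1,  68.6]), np.float64(0.0971))
```

View pics/w2.png

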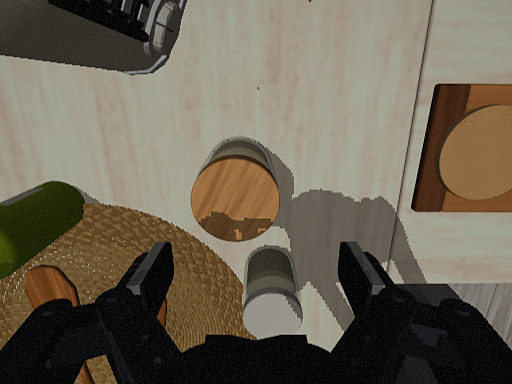

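```bash
python3 - <<'E'
from station import manip
from h import *
s=manip.sense(); d=np.load("pics/w2.npy"); im=cv2.imread("pics/w2.png"); c=cam(manip,"wrist",s)
print(lid(c,d,im,238,200,.09,.098,55,30,110))
for u,v in((236,155),(236,241),(191,198),(280,198)): print(ray(c,u,v,.098))
E
```

```text
(array([537. , 417.5,  64.4,  66.7]), np.float64(0.099))
[0.57087177 0.4158113  0.098     ]
[0.50336889 0.41753597 0.098     ]
[0.53901864 0.44949248 0.098     ]
[0.53869371 0.38446484 0.098     ]
```

{"fn": "apply_moves", "kwargs": {
  "increments": [
    [[0.004,-0.012,0,0],[0,0,0.0,0],[0,0,0.03,0],[0,0,0.02,0],[0,0,0,0]]
  ]
}}

```text
t: 3.75
tcp_pos: [0.5418, 0.4159, 0.1842]
tool_rot: [1.0, -0.003, 0.005, -0.002]
force: [-0.1, 0.6, 0.5]
finger_gap: 1.0
```

{"fn": "apply_moves", "kwargs": {
  "increments": [
    [[-0.005,0,0.02,0],[0,0,0.02,0],[0,0,0.01,0],[0,0,0.01,0],[0,0,0,0]]
  ]
}}

```text
t: 4.25
tcp_pos: [0.5421, 0.4186, 0.1325]
tool_rot: [1.0, -0.003, 0.012, -0.006]
force: [0.5, 0.1, 0.4]
finger_gap: 1.005
```

```bash
python3 -c "
from station import manip
s=manip.sense();print(s['tcp_pos'],s['tool_rot'],s['qd'].round(3))"; python3 look.py w3 wrist
```

```text
[0.54214362 0.41856187 0.13247894] [ 0.99991055 -0.00310531  0.01171872 -0.00564961] [-0.    -0.032 -0.025 -0.     0.011 -0.001]
4.25 [0.5421 0.4186 0.1325] [ 0.9999 -0.0031  0.0117 -0.0056] 1.0049171744311425
```

View pics/w3.png

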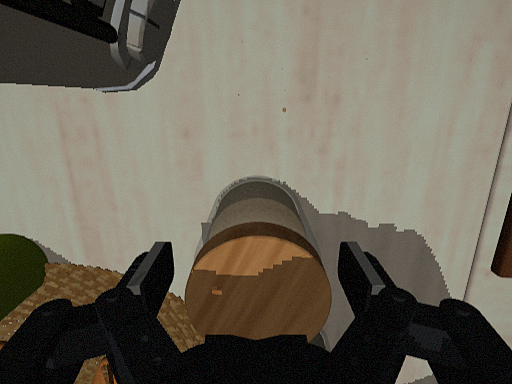

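{"fn": "apply_moves", "kwargs": {
  "increments": [
    [[-0.006,0.001,0.005,0],[0,0,0.005,0],[0,0,0.005,0],[0,0,0,0]]
  ]
}}

```text
t: 4.7
tcp_pos: [0.5377, 0.4187, 0.1198]
tool_rot: [1.0, -0.003, 0.014, -0.007]
force: [-0.6, -0.2, -0.5]
finger_gap: 1.004
```

{"fn": "apply_moves", "kwargs": {
  "increments": [
    [[-0.001,0.001,0.007,0],[0,0,0,0]]
  ]
}}

```text
t: 4.9
tcp_pos: [0.5369, 0.4178, 0.1122]
tool_rot: [1.0, -0.003, 0.014, -0.007]
force: [-0.8, -0.0, -0.6]
finger_gap: 1.0
```

{"fn": "apply_moves", "kwargs": {
  "increments": [
    [[0,0,0,0],[0,0,0,0],[0,0,0,0],[0,0,0,0]]
  ],
  "fingers": 0,
  "newtons": 40
}}

```text
t: 5.3
tcp_pos: [0.5369, 0.4179, 0.1124]
tool_rot: [1.0, -0.003, 0.014, -0.007]
force: [-0.4, 0.0, 0.0]
finger_gap: 0.778
```

{"fn": "apply_moves", "kwargs": {
  "increments": [
    [[0,0,-0.01,0],[0,0,-0.02,0],[0,0,-0.02,0],[0,0,-0.02,0],[0,0,0,0]]
  ]
}}

```text
t: 5.8
tcp_pos: [0.5329, 0.4156, 0.1824]
tool_rot: [1.0, -0.003, 0.011, -0.005]
force: [1.0, 0.1, -2.8]
finger_gap: 0.778
```

```bash
python3 look.py w4 wrist
```

```text
5.8 [0.5329 0.4156 0.1824] [ 0.9999 -0.003   0.0109 -0.0051] 0.7784138903266621
```

View pics/w4.png

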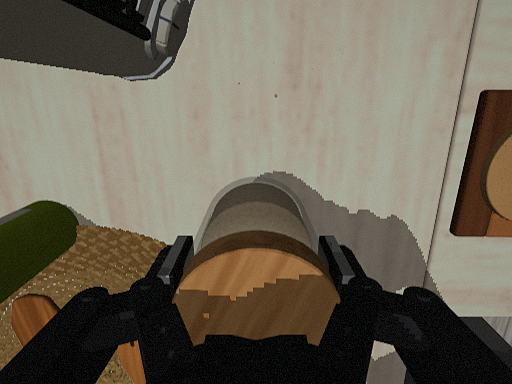

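{"fn": "apply_moves", "kwargs": {
  "increments": [
    [[0.004,0.03,0,0],[0.004,0.045,0,0],[0.004,0.045,0,0],[0.004,0.045,0,0],[0.002,0.03,0,0]]
  ]
}}

```text
t: 6.35
tcp_pos: [0.5461, 0.2186, 0.1734]
tool_rot: [1.0, 0.002, 0.007, -0.004]
force: [1.6, -0.1, -3.7]
finger_gap: 0.779
```

{"fn": "apply_moves", "kwargs": {
  "increments": [
    [[0,0.025,0,0],[0,0.012,0,0],[0,0,0,0]]
  ]
}}

```text
t: 6.65
tcp_pos: [0.5446, 0.1756, 0.1697]
tool_rot: [1.0, -0.001, 0.003, -0.004]
force: [-0.6, 1.3, -3.6]
finger_gap: 0.781
```

```bash
python3 look.py w5 wrist; python3 look.py t5 top
```

```text
6.65 [0.5446 0.1756 0.1697] [ 1.     -0.0014  0.0031 -0.0036] 0.7807508547834718
6.7 [0.5445 0.1764 0.1697] [ 1.     -0.001   0.0031 -0.0037] 0.7813431984859383
```

View pics/w5.png

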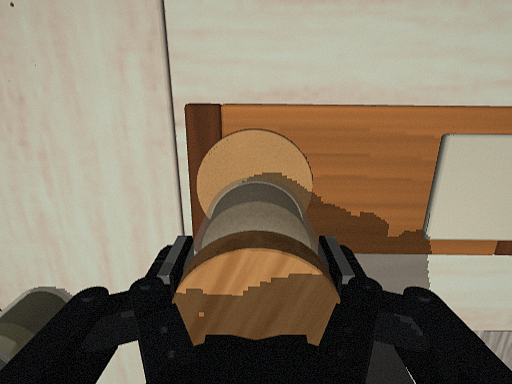

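View pics/t5.png

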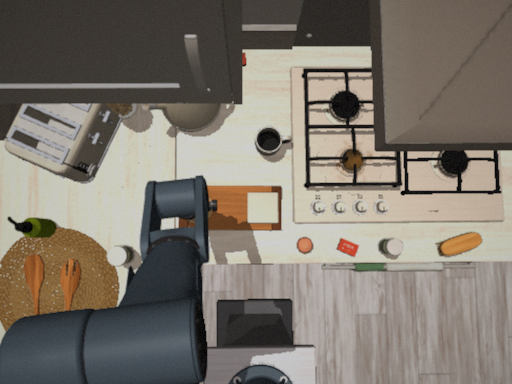

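```bash
cat >> h.py <<'E'
from scipy.optimize import least_squares
def circ(q,r):
    q=np.asarray(q); return least_squares(lambda p:np.hypot(q[:,0]-p[0],q[:,1]-p[1])-r,q.mean(0)-[.02,0],loss="soft_l1",f_scale=.001)
E
python3 - <<'E'
from station import manip
from h import *
s=manip.sense(); s["tcp_pos"]=np.array([.5446,.1756,.1697]); im=cv2.imread("pics/w5.png"); c=cam(manip,"wrist",s)
hs=cv2.cvtColor(im,cv2.COLOR_BGR2HSV)
q=[]
for u in range(205,306,3):
    col=cv2.GaussianBlur(im,(3,3),0)[100:200,u].astype(int)
    sat=hs[100:200,u,1].astype(int)
    # first row where sat falls below 155 & V>150 (cork)
    for v in range(6,95):
        if (sat[v:v+4]<155).all() and (hs[100+v:104+v,u,2]>130).all() and (hs[100+v:104+v,u,0]>13).all() and sat[v]>80:
            q.append((u,100+v)); break
print(q[::4])
w=[ray(c,u,v,.021)[:2] for u,v in q]; r=circ(w,.047); print("coaster",r.x,np.abs(r.fun).max(),r.cost)
for v in(178,180,182): print(ray(c,257,v,.0575))
for u,v in ((228,190),(290,190)):print(ray(c,u,v,.0575))
E
```

```text
[(205, 156), (217, 143), (229, 135), (241, 131), (253, 130), (265, 131), (277, 135), (289, 142), (301, 153)]
coaster [0.55147268 0.17742559] 0.00047191761917983466 1.0447488316448552e-06
[0.57186421 0.17479302 0.0575    ]
[0.5704843 0.1747922 0.0575   ]
[0.56909816 0.17479137 0.0575    ]
[0.56346212 0.19421037 0.0575    ]
[0.56352253 0.1527236  0.0575    ]
```

```bash
python3 -c "
import cv2;im=cv2.imread('pics/w5.png');cv2.imwrite('pics/w5z.png',cv2.resize(im[110:270,150:360],None,fx=3.7,fy=3.7,interpolation=cv2.INTER_CUBIC))"
```

```text
(no output)
```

View pics/w5z.png

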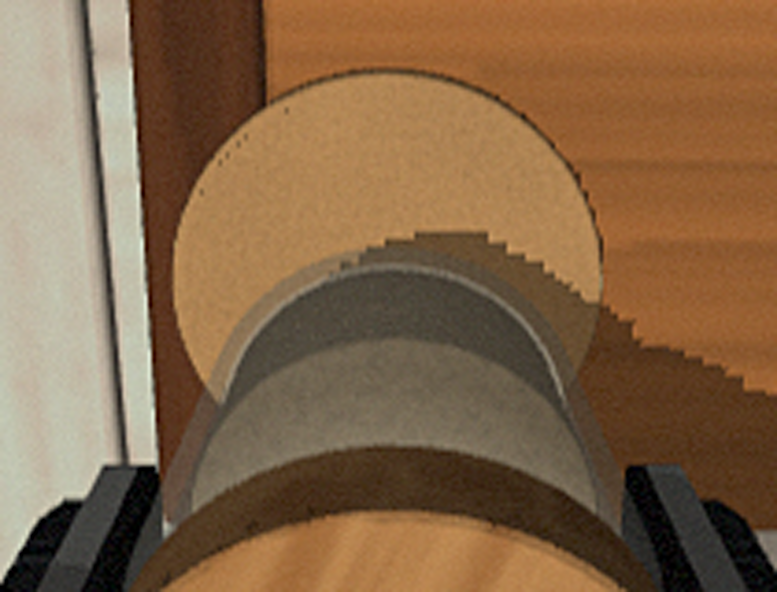

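```bash
python3 - <<'E'
from station import manip
from h import *
s=manip.sense(); s["tcp_pos"]=np.array([.5446,.1756,.1697]);c=cam(manip,"wrist",s)
print(ray(c,256.8,248.4,.1553)-[.033,0,0], ray(c,256.8,230,.1393)-[.033,0,0],ray(c,256.8,177,.0573)-[.0345,0,0])
d=np.load("pics/w5.npy");print(pt(c,257,260,d[260,257]),pt(c,257,280,d[280,257]))
E
```

```text
[0.54345741 0.17464022 0.1553    ] [0.54216009 0.17468661 0.1393    ] [0.53799308 0.17492589 0.0573    ]
[0.57089067 0.17457433 0.15352547] [0.56283908 0.17456929 0.15362101]
```

{"fn": "apply_moves", "kwargs": {
  "increments": [
    [[0.01,-0.003,0.0,0],[0,0,0.01,0],[0,0,0.01,0],[0,0,0.004,0],[0,0,0,0]]
  ]
}}

```text
t: 7.25
tcp_pos: [0.5557, 0.1861, 0.1433]
tool_rot: [1.0, 0.003, 0.004, -0.005]
force: [-0.4, 0.3, -3.6]
finger_gap: 0.779
```

```bash
python3 look.py w6 wrist;  python3 -c "
import cv2;im=cv2.imread('pics/w6.png');cv2.imwrite('pics/w6z.png',cv2.resize(im[110:270,150:360],None,fx=3.7,fy=3.7,interpolation=cv2.INTER_CUBIC))"
```

```text
7.25 [0.5557 0.1861 0.1433] [ 1.      0.0029  0.0041 -0.0045] 0.7793967580337114
```

View pics/w6z.png

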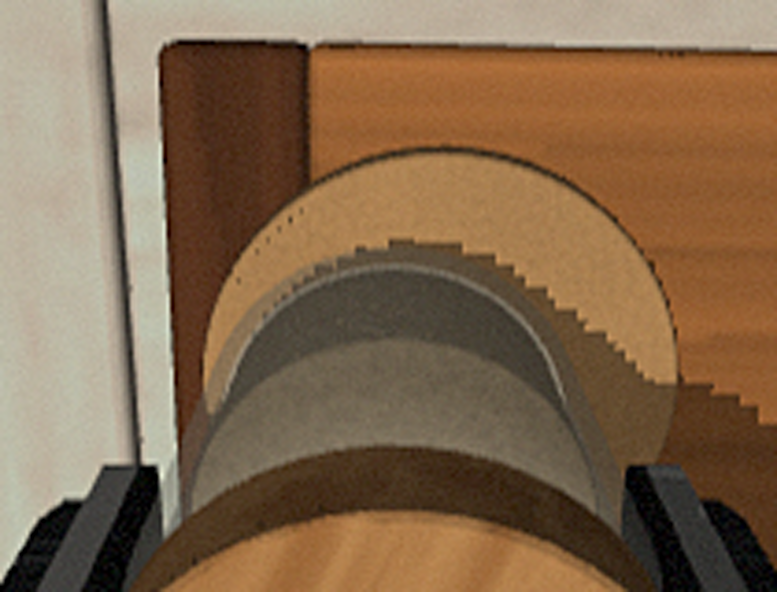

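{"fn": "apply_moves", "kwargs": {
  "increments": [
    [[0.002,0.007,0.002,0],[0,0,0,0],[0,0,0,0]]
  ]
}}

```text
t: 7.6
tcp_pos: [0.558, 0.1785, 0.1415]
tool_rot: [1.0, 0.003, 0.004, -0.004]
force: [-0.1, -0.3, -2.9]
finger_gap: 0.782
```

```bash
cat > fitc.py <<'E'
import sys
from station import manip
from h import *
s=manip.sense(); p,d=manip.snapshot("wrist"); im=np.ascontiguousarray(p[:,:,::-1]); cv2.imwrite(f"pics/{sys.argv[1]}.png",im); c=cam(manip,"wrist",s)
print(s["tcp_pos"].round(4),s["tool_rot"].round(4),s["force"].round(1))
hs=cv2.cvtColor(im,cv2.COLOR_BGR2HSV); q=[]
for u in range(180,335,3):
    sat=hs[:,u,1].astype(int)
    for v in range(100,260):
        if (sat[v:v+4]<155).all() and (hs[v:v+4,u,2]>130).all() and (hs[v:v+4,u,0]>13).all() and sat[v]>80:
            q.append((u,v)); break
w=[ray(c,u,v,.021)[:2] for u,v in q]; r=circ(w,.047); print("coaster",r.x.round(4),np.abs(r.fun).max().round(4),len(q))
a=ray(c,256.8,177,s["tcp_pos"][2]-.1124)-[.0345,0,0]; print("jar bottom",a.round(4))
E
python3 fitc.py w7
```

```text
[0.558  0.1785 0.1415] [ 1.      0.003   0.0043 -0.0045] [-0.1 -0.3 -2.9]
coaster [0.5514 0.1771] 0.0026 43
jar bottom [0.5515 0.1781 0.0291]
```

{"fn": "apply_moves", "kwargs": {
  "increments": [
    [[0,0.001,0.004,0],[0,0,0.002,0],[0,0,0,0]]
  ]
}}

```text
t: 7.95
tcp_pos: [0.5584, 0.1771, 0.1357]
tool_rot: [1.0, 0.003, 0.005, -0.005]
force: [0.3, 0.8, -2.9]
finger_gap: 0.779
```

```bash
python3 fitc.py w8
```

```text
[0.5584 0.1771 0.1357] [ 1.      0.0027  0.005  -0.0045] [ 0.3  0.8 -2.9]
coaster [0.5515 0.1771] 0.0023 43
jar bottom [0.5521 0.1768 0.0233]
```

{"fn": "apply_moves", "kwargs": {
  "increments": [
    [[0,0,0.0015,0],[0,0,0.001,0],[0,0,0,0]]
  ]
}}

```text
t: 8.3
tcp_pos: [0.5585, 0.1773, 0.1339]
tool_rot: [1.0, 0.003, 0.005, -0.005]
force: [-0.1, -0.4, -3.2]
finger_gap: 0.777
```

{"fn": "apply_moves", "kwargs": {
  "increments": [
    [[0,0,0.0015,0],[0,0,0,0]]
  ]
}}

```text
t: 8.5
tcp_pos: [0.5586, 0.1773, 0.134]
tool_rot: [1.0, 0.003, 0.006, -0.004]
force: [-0.3, 0.1, -3.7]
finger_gap: 0.778
```

{"fn": "apply_moves", "kwargs": {
  "increments": [
    [[0,0,0.003,0],[0,0,0,0]]
  ]
}}

```text
t: 8.7
tcp_pos: [0.5589, 0.1774, 0.1342]
tool_rot: [1.0, 0.003, 0.006, -0.005]
force: [-0.1, 0.5, -3.5]
finger_gap: 0.781
```

{"fn": "apply_moves", "kwargs": {
  "increments": [
    [[0,0,0.004,0]]
  ]
}}

```text
t: 8.8
tcp_pos: [0.5593, 0.1775, 0.1332]
tool_rot: [1.0, 0.003, 0.007, -0.004]
force: [-12.1, -3.1, 43.6]
finger_gap: 0.777
```

```bash
python3 fitc.py w9; python3 look.py s9 scene;python3 -c "
from station import manip
s=manip.sense();print(s)
import cv2;im=cv2.imread('pics/w9.png');cv2.imwrite('pics/w9z.png',cv2.resize(im[110:270,150:360],None,fx=3.7,fy=3.7,interpolation=cv2.INTER_CUBIC))"
```

```text
[0.5593 0.1775 0.1332] [ 1.      0.0034  0.007  -0.0045] [-12.1  -3.1  43.6]
coaster [0.5514 0.1771] 0.0021 44
jar bottom [0.5534 0.1771 0.0208]
8.85 [0.5593 0.1775 0.1334] [ 1.      0.0033  0.0071 -0.0045] 0.7809554572949429
{'t': 8.9, 'q': array([0.11405344, 0.711784  , 1.6666933 , 0.01090558, 0.74776978,
       1.67024297]), 'qd': array([ 0.00027118, -0.0005854 ,  0.00367882, -0.00109358, -0.00577016,
        0.00047542]), 'tau': array([-2.42259685e-02, -3.33693051e+01, -1.05569324e+01,  1.15765727e-01,
       -1.74351331e+00,  3.10926663e-02]), 'tcp_pos': array([0.55923115, 0.17745886, 0.13342554]), 'tool_rot': array([ 0.99995802,  0.00333367,  0.00723059, -0.00453469]), 'force': array([-6.78440408, -1.78296587, 22.57556294]), 'ft_torque': array([-0.05750944,  0.96878198,  0.0907553 ]), 'finger_gap': 0.7790426654057024}
```

View pics/w9z.png

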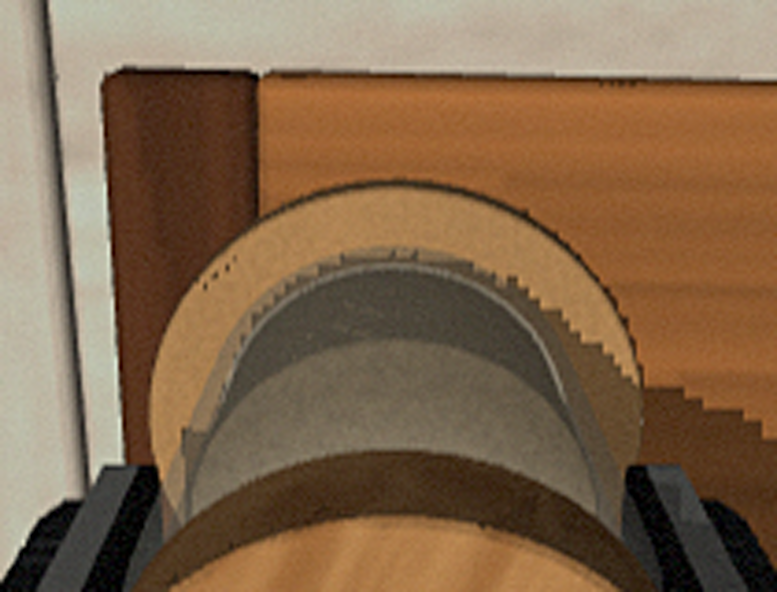

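{"fn": "apply_moves", "kwargs": {
  "increments": [
    [[0,0,0,0],[0,0,0,0],[0,0,0,0],[0,0,0,0]]
  ],
  "fingers": 1
}}

```text
t: 9.3
tcp_pos: [0.5609, 0.1777, 0.1342]
tool_rot: [1.0, 0.003, 0.01, -0.005]
force: [0.2, 0.1, 0.4]
finger_gap: 1.001
```

{"fn": "apply_moves", "kwargs": {
  "increments": [
    [[0,0,-0.01,0],[0,0,-0.03,0],[0,0,-0.04,0],[0,0,-0.04,0],[0,0,-0.03,0]]
  ]
}}

```text
t: 9.8
tcp_pos: [0.5557, 0.1758, 0.2836]
tool_rot: [1.0, 0.003, 0.002, -0.004]
force: [1.2, 0.4, -0.8]
finger_gap: 1.001
```

```bash
python3 look.py w10 wrist .5515,.1775,.10,.119,70,30,100 
```

```text
9.8 [0.5557 0.1758 0.2836] [ 1.      0.0031  0.0019 -0.004 ] 1.0005583959460953
.5515,.1775,.10,.119,70,30,100 (np.int64(254), np.int64(195)) (array([557.7, 176.2,  64. ,  66. ]), np.float64(0.1181))
```

View pics/w10.png

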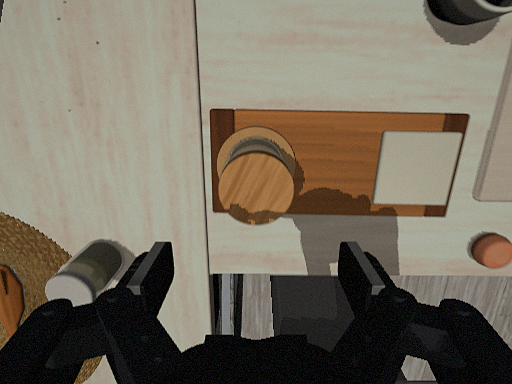

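```bash
python3 - <<'E'
from station import manip
from h import *
s=manip.sense();c=cam(manip,"wrist",s);im=cv2.imread("pics/w10.png")
cv2.imwrite('pics/w10z.png',cv2.resize(im[100:235,200:310],None,fx=4.4,fy=4.4,interpolation=cv2.INTER_CUBIC))
d=np.load("pics/w10.npy");print(pt(c,256,190,d[190,256]),pt(c,222,150,d[150,222]))
# projected circles
for X,r,col in(((.5577,.1762,.119),.033,(0,255,0)),((.5515,.1775,.021),.047,(255,0,0)),((.5577,.1762,.021),.0345,(0,0,255)),((.5515,.1775,.021),.0345,(255,0,255))):
    a=np.linspace(0,2*np.pi,90); P=np.array([proj(c,np.array(X)+[r*np.cos(t),r*np.sin(t),0]) for t in a])
    big=cv2.imread('pics/w10z.png') if col==(0,255,0) else big
    cv2.polylines(big,[((P-[200,100]+.5)*4.4).astype(np.int32)],True,col,1)
cv2.imwrite('pics/w10zz.png',big)
E
```

```text
[0.55940259 0.17658783 0.12236697] [0.57589139 0.21718956 0.02539052]
```

View pics/w10zz.png

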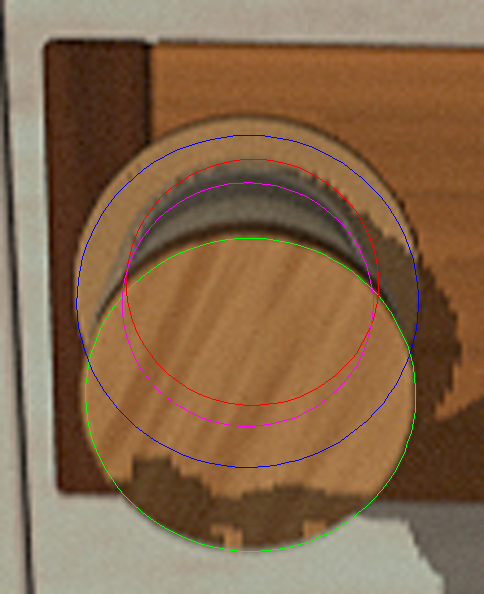

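{"fn": "apply_moves", "kwargs": {
  "increments": [
    [[-0.03,-0.04,0,0],[-0.03,-0.045,0,0],[-0.03,-0.045,0,0],[-0.025,-0.045,0,0],[-0.02,-0.03,0,0]]
  ]
}}

```text
t: 10.35
tcp_pos: [0.4283, 0.3774, 0.2934]
tool_rot: [1.0, -0.003, 0.014, -0.006]
force: [-0.5, -0.0, 0.1]
finger_gap: 0.999
```

{"fn": "apply_moves", "kwargs": {
  "increments": [
    [[0,0,0.02,0],[0,0,0.02,0],[0,0,0,0],[0,0,0,0]]
  ]
}}

```text
t: 10.75
tcp_pos: [0.4249, 0.3837, 0.2543]
tool_rot: [1.0, 0.002, 0.015, -0.007]
force: [0.8, 0.7, 0.3]
finger_gap: 0.998
```

```bash
python3 look.py w11 wrist .4175,.3845,.078,.085,50,60,0,90; python3 look.py t11 top .5515,.1775,.112,.119,20,60,90
```

```text
10.75 [0.4249 0.3837 0.2543] [ 0.9999  0.0021  0.015  -0.0073] 0.9975395623420173
.4175,.3845,.078,.085,50,60,0,90 (np.int64(256), np.int64(201)) (array([418.3, 387.5,  53. ,  54.3]), np.float64(0.0842))
10.8 [0.4249 0.3835 0.2543] [ 0.9999  0.0019  0.0149 -0.0072] 0.9987106645648449
.5515,.1775,.112,.119,20,60,90 (np.int64(192), np.int64(204)) (array([554.6, 174.2,  63. ,  63.2]), np.float64(0.1179))
```

View pics/w11.png

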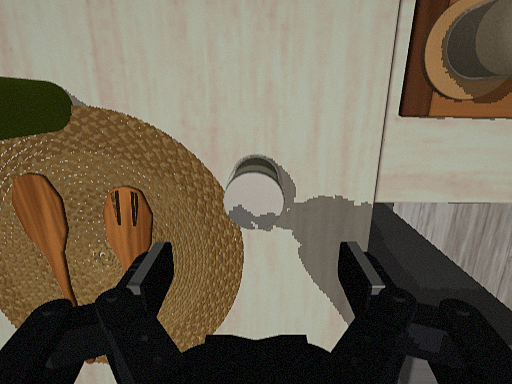

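View pics/t11.png

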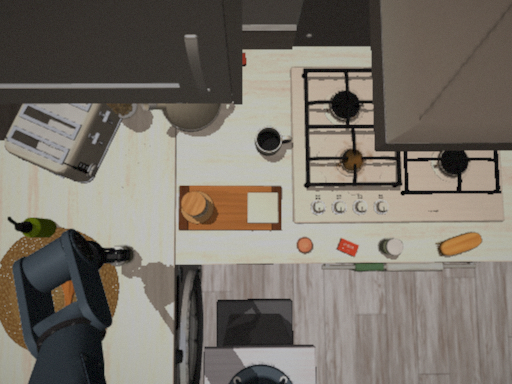

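```bash
python3 - <<'E'
from station import manip
from h import *
c=cam(manip,"top");im=cv2.imread("pics/top0.png");d=np.load("pics/top0.npy")
S=6;big=cv2.resize(im[180:236,172:288],None,fx=S,fy=S,interpolation=cv2.INTER_CUBIC)
hs=cv2.cvtColor(big,cv2.COLOR_BGR2HSV)
m=((hs[...,1]<152)&(hs[...,1]>100)&(hs[...,2]>140)).astype(np.uint8);m[:, 300:]=0
m=cv2.morphologyEx(m,cv2.MORPH_OPEN,np.ones((9,9)))
ct=max(cv2.findContours(m,0,cv2.CHAIN_APPROX_NONE)[0],key=cv2.contourArea)
q=np.array([ray(c,172+(x+.5)/S-.5,180+(y+.5)/S-.5,.021)[:2] for x,y in ct[:,0]])
r=circ(q,.047);print("coaster top",r.x,np.abs(r.fun).mean(),cv2.fitEllipse((q*1000).astype(np.float32)))
im=cv2.imread("pics/t11.png")
big=cv2.resize(im[180:236,172:288],None,fx=S,fy=S,interpolation=cv2.INTER_CUBIC)
cv2.imwrite("pics/t11z.png",big)
for X,rr,col in(((.5546,.1742,.119),.033,(0,255,0)),((r.x[0],r.x[1],.021),.047,(255,0,0)),((.5546,.1742,.021),.0345,(0,0,255))):
    P=np.array([proj(c,np.array(X)+[rr*np.cos(t),rr*np.sin(t),0]) for t in np.linspace(0,6.28,90)])
    cv2.polylines(big,[((P-[172,180]+.5)*S).astype(np.int32)],True,col,1)
cv2.imwrite("pics/t11zz.png",big)
E
```

```text
coaster top [0.55274212 0.17679608] 0.001190089410724212 ((552.6837768554688, 176.69032287597656), (91.00584411621094, 92.37051391601562), 71.26300811767578)
```

View pics/t11zz.png

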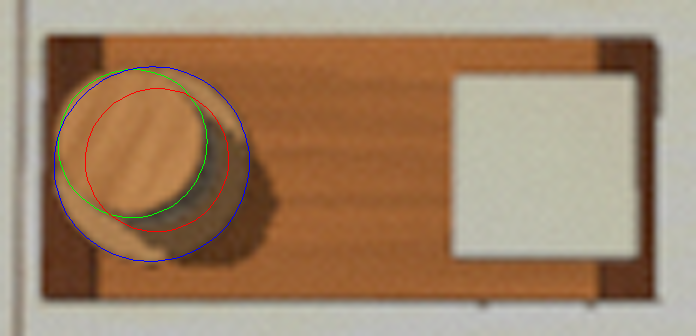

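```bash
python3 look.py s11 scene .553,.175,.105,.119,20,60,60
python3 - <<'E'
from station import manip
from h import *
c=cam(manip,"scene");im=cv2.imread("pics/scene0.png")
S=6;big=cv2.resize(im[145:220,215:270],None,fx=S,fy=S,interpolation=cv2.INTER_CUBIC)
hs=cv2.cvtColor(big,cv2.COLOR_BGR2HSV)
print(hs[15*S,25*S],hs[35*S,25*S])
m=((hs[...,1]<(int(hs[15*S,25*S][1])+int(hs[35*S,25*S][1]))/2)&(hs[...,1]>70)).astype(np.uint8);m[200:]=0
m=cv2.morphologyEx(m,cv2.MORPH_OPEN,np.ones((9,9)))
ct=max(cv2.findContours(m,0,cv2.CHAIN_APPROX_NONE)[0],key=cv2.contourArea)
q=np.array([ray(c,215+(x+.5)/S-.5,145+(y+.5)/S-.5,.021)[:2] for x,y in ct[:,0]])
print(cv2.fitEllipse((q*1000).astype(np.float32)))
for f,ht in(("s11",.119),):
  im=cv2.imread("pics/s11.png");big=cv2.resize(im[125:215,215:270],None,fx=S,fy=S,interpolation=cv2.INTER_CUBIC)
  for X,rr,col in(((.5527,.1768,.119),.033,(0,255,0)),((.5527,.1768,.021),.047,(255,0,0))):
    P=np.array([proj(c,np.array(X)+[rr*np.cos(t),rr*np.sin(t),0]) for t in np.linspace(0,6.28,90)])
    cv2.polylines(big,[((P-[215,125]+.5)*S).astype(np.int32)],True,col,1)
  cv2.imwrite("pics/s11z.png",big)
E
```

```text
10.85 [0.4252 0.3834 0.2546] [ 0.9999  0.0018  0.0153 -0.0074] 1.0021820934052263
.553,.175,.105,.119,20,60,60 (np.int64(239), np.int64(143)) (array([555.5, 171.1,  61.5,  71. ]), np.float64(0.1189))
[ 15 111 215] [ 13 144 186]
((552.4168090820312, 177.16795349121094), (96.8395004272461, 100.56665802001953), 178.19688415527344)
```

View pics/s11z.png

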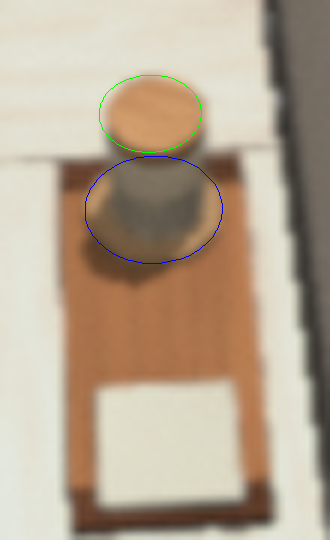

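{"fn": "apply_moves", "kwargs": {
  "increments": [
    [[-0.012,0,0.02,0],[0,0,0.03,0],[0,0,0.03,0],[0,0,0.02,0],[0,0,0,0]]
  ]
}}

```text
t: 11.4
tcp_pos: [0.4226, 0.3857, 0.158]
tool_rot: [1.0, -0.001, 0.022, -0.011]
force: [0.3, -0.4, 0.7]
finger_gap: 1.001
```

```bash
python3 look.py w12 wrist .4175,.3845,.078,.085,70,40,0,90
```

```text
11.4 [0.4226 0.3857 0.158 ] [ 9.997e-01 -7.000e-04  2.220e-02 -1.140e-02] 1.0007734701689865
.4175,.3845,.078,.085,70,40,0,90 (np.int64(259), np.int64(257)) (array([419. , 387.4,  53. ,  55.4]), np.float64(0.0842))
```

View pics/w12.png

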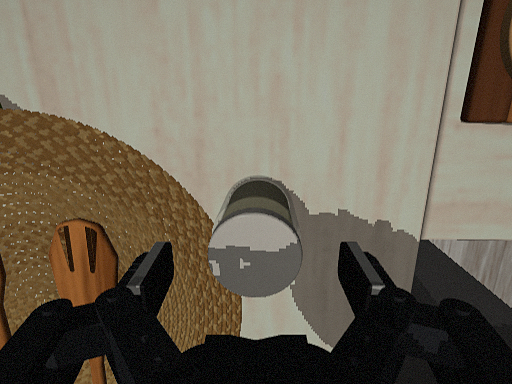

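{"fn": "apply_moves", "kwargs": {
  "increments": [
    [[-0.009,0.002,0.01,0],[0,0,0.02,0],[0,0,0.015,0],[0,0,0.01,0],[0,0,0,0]]
  ]
}}

```text
t: 11.95
tcp_pos: [0.4225, 0.3876, 0.1095]
tool_rot: [0.999, -0.002, 0.03, -0.016]
force: [1.1, 0.1, 0.8]
finger_gap: 0.999
```

```bash
python3 look.py w13 wrist
```

```text
11.95 [0.4225 0.3876 0.1095] [ 0.9994 -0.0017  0.0298 -0.0161] 0.9992271516693517
```

View pics/w13.png

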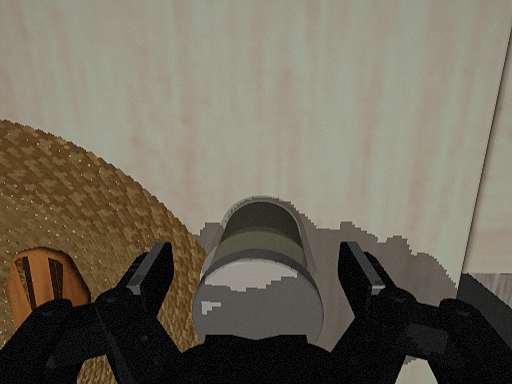

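{"fn": "apply_moves", "kwargs": {
  "increments": [
    [[-0.007,0.001,0.004,0],[0,0,0.003,0],[0,0,0,0]]
  ]
}}

```text
t: 12.3
tcp_pos: [0.4164, 0.3875, 0.1038]
tool_rot: [0.999, -0.002, 0.031, -0.017]
force: [-0.3, 0.0, -0.0]
finger_gap: 1.0
```

{"fn": "apply_moves", "kwargs": {
  "increments": [
    [[0,0,0,0],[0,0,0,0],[0,0,0,0],[0,0,0,0],[0,0,0,0]]
  ],
  "fingers": 0,
  "newtons": 40
}}

```text
t: 12.8
tcp_pos: [0.4162, 0.3873, 0.1047]
tool_rot: [0.999, -0.001, 0.032, -0.017]
force: [0.0, -1.4, -0.1]
finger_gap: 0.665
```

{"fn": "apply_moves", "kwargs": {
  "increments": [
    [[0,0,-0.01,0],[0,0,-0.03,0],[0,0,-0.04,0],[0,0,-0.04,0],[0,0,-0.04,0]]
  ]
}}

```text
t: 13.3
tcp_pos: [0.403, 0.3798, 0.2632]
tool_rot: [1.0, -0.002, 0.024, -0.012]
force: [0.5, 0.4, -2.4]
finger_gap: 0.659
```

{"fn": "apply_moves", "kwargs": {
  "increments": [
    [[0.01,0.02,-0.03,0],[0.02,0.04,0,0],[0.02,0.045,0,0],[0.02,0.045,0,0],[0.02,0.045,0,0]]
  ]
}}

```text
t: 13.8
tcp_pos: [0.4923, 0.1854, 0.304]
tool_rot: [0.999, 0.005, 0.032, -0.017]
force: [0.9, 1.0, -2.0]
finger_gap: 0.664
```

{"fn": "apply_moves", "kwargs": {
  "increments": [
    [[0.02,0.045,0,0],[0.015,0.045,0,0],[0.01,0.045,0,0],[0.005,0.035,0,0],[0,0.0,0,0]]
  ]
}}

```text
t: 14.3
tcp_pos: [0.5466, 0.0036, 0.3035]
tool_rot: [0.999, 0.002, 0.035, -0.016]
force: [0.2, -0.5, -2.2]
finger_gap: 0.663
```

```bash
python3 -c "
from station import manip
s=manip.sense()
for k in('q','qd','tau','tcp_pos','tool_rot','force'):print(k,s[k].round(4))"
```

```text
q [-0.2176  0.4029  1.6688  0.0553  1.0095  1.3214]
qd [ 0.0214 -0.0122  0.0235  0.052   0.0252  0.0069]
tau [ -1.0076 -37.759  -17.0037  -0.0695  -0.2725  -0.1777]
tcp_pos [0.5466 0.0036 0.3035]
tool_rot [ 0.9993  0.0019  0.0349 -0.0162]
force [ 0.2082 -0.4724 -2.1887]
```

{"fn": "apply_moves", "kwargs": {
  "increments": [
    [[0,0,0,0],[0,0,0,0],[0,0,0,0],[0,0,0,0],[0,0,0,0]]
  ]
}}

```text
t: 14.8
tcp_pos: [0.5444, 0.0067, 0.3036]
tool_rot: [0.999, 0.003, 0.033, -0.017]
force: [0.1, 0.3, -3.2]
finger_gap: 0.662
```

```bash
python3 -c "
from station import manip
s=manip.sense()
for k in('q','qd','tau','tcp_pos','tool_rot','force'):print(k,s[k].round(4))"
```

```text
q [-0.2132  0.4006  1.6726  0.0567  1.0113  1.3228]
qd [ 0.017  -0.003   0.0038  0.0032  0.0005  0.0017]
tau [-1.71100e-01 -3.79794e+01 -1.70371e+01  1.64600e-01 -2.27400e-01
  1.00000e-04]
tcp_pos [0.5444 0.0067 0.3036]
tool_rot [ 0.9993  0.003   0.0334 -0.0173]
force [ 0.0652  0.2929 -3.1998]
```

{"fn": "apply_moves", "kwargs": {
  "increments": [
    [[0,0,0.045,0],[0,0,0.045,0],[0,0,0,0],[0,0,0,0]]
  ]
}}

```text
t: 15.2
tcp_pos: [0.5532, 0.0124, 0.2147]
tool_rot: [0.999, 0.006, 0.037, -0.017]
force: [0.3, 0.1, -2.3]
finger_gap: 0.66
```

{"fn": "apply_moves", "kwargs": {
  "increments": [
    [[0,0,-0.02,0],[0,0,-0.02,0],[0,0,-0.02,0],[0,0,-0.02,0],[0,0,-0.01,0]]
  ]
}}

```text
t: 15.7
tcp_pos: [0.5471, 0.0103, 0.3166]
tool_rot: [0.999, 0.007, 0.042, -0.016]
force: [-0.3, -0.5, -1.5]
finger_gap: 0.663
```

{"fn": "apply_moves", "kwargs": {
  "increments": [
    [[0,0,0.045,0],[0,0,0.045,0],[0,0,0,0],[0,0,0,0]]
  ]
}}

```text
t: 16.1
tcp_pos: [0.5603, 0.0126, 0.2371]
tool_rot: [0.998, 0.008, 0.053, -0.013]
force: [-0.5, -0.2, -1.9]
finger_gap: 0.661
```

{"fn": "apply_moves", "kwargs": {
  "increments": [
    [[0,0,-0.045,0],[0,0,-0.045,0],[0,0,0,0],[0,0,0,0]]
  ]
}}

```text
t: 16.5
tcp_pos: [0.551, 0.0099, 0.3352]
tool_rot: [0.998, 0.008, 0.054, -0.013]
force: [-0.8, -0.0, -2.4]
finger_gap: 0.661
```

{"fn": "apply_moves", "kwargs": {
  "increments": [
    [[-0.04,0,0,0],[-0.04,0,0,0],[0,0,0,0],[0,0,0,0]]
  ]
}}

```text
t: 16.9
tcp_pos: [0.4683, 0.009, 0.328]
tool_rot: [0.998, 0.008, 0.056, -0.012]
force: [1.1, -0.4, -2.3]
finger_gap: 0.664
```

{"fn": "apply_moves", "kwargs": {
  "increments": [
    [[0.04,0,0,0],[0.04,0,0,0],[0,0,0,0],[0,0,0,0]]
  ]
}}

```text
t: 17.3
tcp_pos: [0.5484, 0.0111, 0.335]
tool_rot: [0.998, 0.008, 0.053, -0.013]
force: [0.1, -0.5, -1.6]
finger_gap: 0.661
```

{"fn": "apply_moves", "kwargs": {
  "increments": [
    [[0,0,0.01,0],[0,0,0.01,0],[0,0,0.01,0],[0,0,0.01,0],[0,0,0.01,0]]
  ]
}}

```text
t: 17.8
tcp_pos: [0.552, 0.0128, 0.2812]
tool_rot: [0.999, 0.008, 0.052, -0.013]
force: [-0.0, -0.4, -3.3]
finger_gap: 0.659
```

{"fn": "apply_moves", "kwargs": {
  "increments": [
    [[0,0,-0.01,0],[0,0,-0.01,0],[0,0,-0.01,0],[0,0,-0.01,0],[0,0,-0.01,0]]
  ]
}}

```text
t: 18.3
tcp_pos: [0.5455, 0.0115, 0.3329]
tool_rot: [0.999, 0.008, 0.05, -0.014]
force: [0.4, 0.5, -2.2]
finger_gap: 0.659
```

{"fn": "apply_moves", "kwargs": {
  "increments": [
    [[0,0,0.05,0]]
  ]
}}

```text
t: 18.4
tcp_pos: [0.5563, 0.0118, 0.2921]
tool_rot: [0.998, 0.008, 0.061, -0.011]
force: [2.2, -0.6, -2.3]
finger_gap: 0.662
```

{"fn": "apply_moves", "kwargs": {
  "increments": [
    [[0,0,-0.05,0]]
  ]
}}

```text
t: 18.5
tcp_pos: [0.5456, 0.0114, 0.3071]
tool_rot: [0.999, 0.007, 0.035, -0.017]
force: [-4.5, -0.6, -6.6]
finger_gap: 0.658
```

{"fn": "apply_moves", "kwargs": {
  "increments": [
    [[0,0,0,0]]
  ]
}}

```text
t: 18.6
tcp_pos: [0.55, 0.0107, 0.3077]
tool_rot: [0.999, 0.007, 0.037, -0.017]
force: [1.4, -0.1, -0.3]
finger_gap: 0.662
```

{"fn": "apply_moves", "kwargs": {
  "increments": [
    [[0,0,0.05,0],[0,0,-0.05,0],[0,0,0,0]]
  ],
  "newtons": 55
}}

```text
t: 18.9
tcp_pos: [0.553, 0.0098, 0.2766]
tool_rot: [1.0, 0.006, 0.012, -0.022]
force: [1.4, -0.7, 0.1]
finger_gap: 0.66
```

{"fn": "apply_moves", "kwargs": {
  "increments": [
    [[0,0.012,0.02,0],[0,0.012,0.02,0],[0,0,0.02,0],[0,0,0.02,0],[0,0,0,0]]
  ]
}}

```text
t: 19.4
tcp_pos: [0.5589, -0.0124, 0.1927]
tool_rot: [1.0, 0.006, 0.012, -0.022]
force: [-0.9, 0.5, -1.8]
finger_gap: 0.658
```

```bash
python3 look.py w20 wrist
```

```text
19.4 [ 0.5589 -0.0124  0.1927] [ 0.9997  0.0064  0.0123 -0.0219] 0.6582939594865739
```

View pics/w20.png

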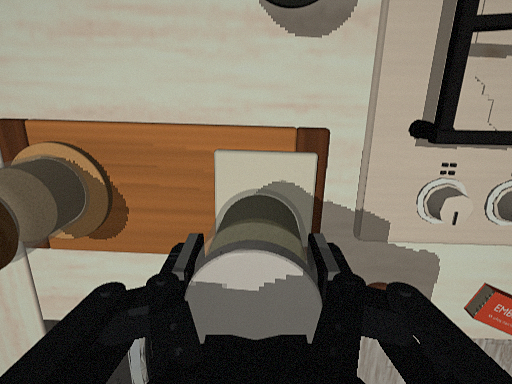

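```bash
cat > sq.py <<'E'
import sys
from station import manip
from h import *
s=manip.sense(); p,d=manip.snapshot("wrist"); im=np.ascontiguousarray(p[:,:,::-1]); cv2.imwrite(f"pics/{sys.argv[1]}.png",im); c=cam(manip,"wrist",s)
v0=int(sys.argv[2]) if len(sys.argv)>2 else 100
cv2.imwrite(f"pics/{sys.argv[1]}z.png",cv2.resize(im[v0:v0+140,170:350],None,fx=4.3,fy=4.3,interpolation=cv2.INTER_CUBIC))
print(s["tcp_pos"].round(4),s["tool_rot"].round(4),s["force"].round(1))
hs=cv2.cvtColor(im,cv2.COLOR_BGR2HSV); m=(hs[...,1]<75)&(hs[...,2]>120)
e=[]
for v in range(150,235,4):
    pass
# far edge: per column first row going down where board (sat high) -> stone
far=[];
for u in range(225,310,4):
    col=m[:,u].astype(int); board=(hs[:,u,1]>120)
    for v in range(100,230):
        if m[v:v+3,u].all() and board[v-5:v-2].any() and not m[v-2,u]: far.append(ray(c,u,v-.5,.021)[:2]); break
print("far x",np.median(np.array(far)[:,0]).round(4),"-> cx",(np.median(np.array(far)[:,0])-.045).round(4))
for v in range(158,215,8):
    r=np.where(hs[v,170:350,1]>120)[0]+170
    L=[u for u in r if u<256];R=[u for u in r if u>262]
    if L and R: a=ray(c,max(L)+.5,v,.021)[1]; b=ray(c,min(R)-.5,v,.021)[1]; print(v,max(L),min(R),"y",a.round(4),b.round(4),"mid",((a+b)/2).round(4),"w",(a-b).round(4))
E
python3 sq.py w21
python3 - <<'E'
from station import manip
from h import *
s=manip.sense();c=cam(manip,"wrist",s)
print(ray(c,258,191,s["tcp_pos"][2]-.1047)-[.029,0,0], ray(c,258,249,s["tcp_pos"][2]-.0197)-[.027,0,0])
E
```

```text
[ 0.5598 -0.0126  0.1941] [ 0.9997  0.0064  0.0138 -0.0215] [ 0.9 -1.1 -1.3]
far x 0.5951 -> cx 0.5501
158 213 317 y 0.0311 -0.0577 mid -0.0133 w 0.0888
166 213 317 y 0.0313 -0.0582 mid -0.0135 w 0.0895
174 213 316 y 0.0315 -0.0579 mid -0.0132 w 0.0894
182 213 315 y 0.0317 -0.0575 mid -0.0129 w 0.0893
190 214 314 y 0.031 -0.0572 mid -0.0131 w 0.0882
198 214 314 y 0.0313 -0.0577 mid -0.0132 w 0.089
206 214 313 y 0.0315 -0.0574 mid -0.013 w 0.0889
214 214 312 y 0.0317 -0.057 mid -0.0127 w 0.0887
[ 0.55441191 -0.01013333  0.09034235] [ 0.56202481 -0.01288923  0.17534235]
```

View pics/w21z.png

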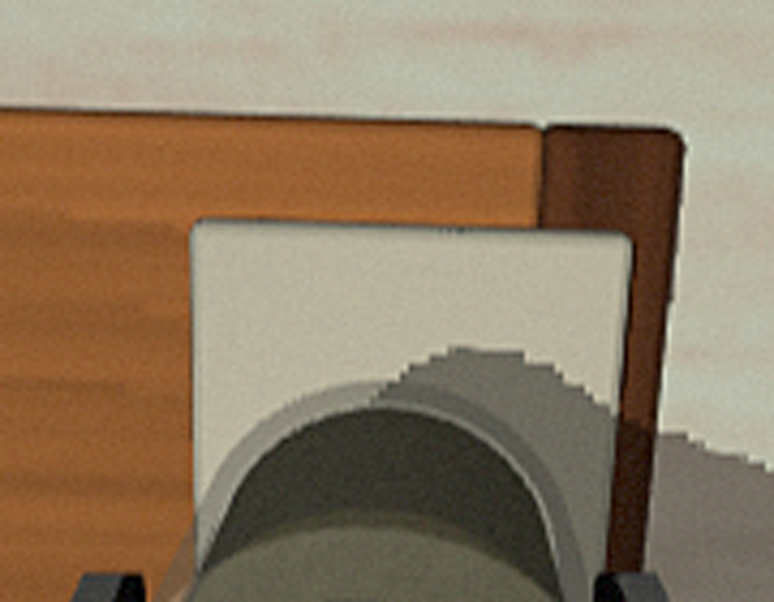

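{"fn": "apply_moves", "kwargs": {
  "increments": [
    [[-0.006,0.002,0.01,0],[-0.002,0,0.015,0],[0,0,0.015,0],[0,0,0.01,0],[0,0,0,0]]
  ]
}}

```text
t: 20.0
tcp_pos: [0.5603, -0.0136, 0.1534]
tool_rot: [0.999, 0.007, 0.025, -0.019]
force: [-0.2, 0.6, -3.1]
finger_gap: 0.654
```

```bash
python3 sq.py w22 120
python3 - <<'E'
from station import manip
from h import *
s=manip.sense();c=cam(manip,"wrist",s)
print(ray(c,259.5,188.4,s["tcp_pos"][2]-.1047)-[.029,0,0], ray(c,258,249,s["tcp_pos"][2]-.0197)-[.027,0,0])
E
```

```text
[ 0.5603 -0.0136  0.1534] [ 0.9995  0.0073  0.0248 -0.0188] [-0.2  0.6 -3.1]
far x 0.595 -> cx 0.55
158 255 263 y -0.0088 -0.0138 mid -0.0113 w 0.0051
166 202 266 y 0.0301 -0.0161 mid 0.007 w 0.0462
174 201 323 y 0.031 -0.0577 mid -0.0134 w 0.0888
182 201 322 y 0.0313 -0.0575 mid -0.0131 w 0.0887
190 202 322 y 0.0307 -0.0579 mid -0.0136 w 0.0887
198 202 321 y 0.0309 -0.0577 mid -0.0134 w 0.0886
206 202 320 y 0.0312 -0.0574 mid -0.0131 w 0.0886
214 202 319 y 0.0314 -0.0571 mid -0.0129 w 0.0885
[ 0.55859405 -0.01268325  0.04937519] [ 0.56245497 -0.01406701  0.13437519]
```

View pics/w22z.png

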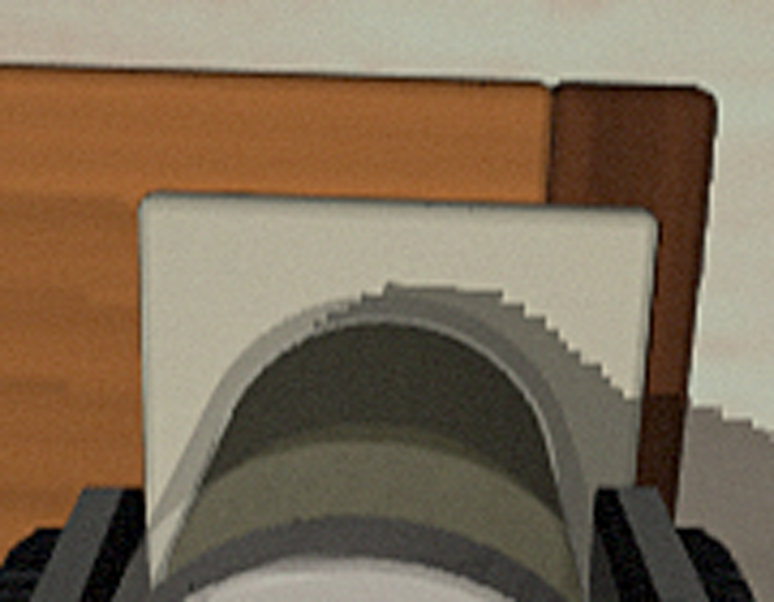

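{"fn": "apply_moves", "kwargs": {
  "increments": [
    [[-0.01,0.0,0.0,0],[0,0,0.01,0],[0,0,0.008,0],[0,0,0,0]]
  ]
}}

```text
t: 20.45
tcp_pos: [0.5522, -0.0134, 0.1371]
tool_rot: [0.999, 0.007, 0.028, -0.018]
force: [-0.3, 0.9, -2.8]
finger_gap: 0.655
```

```bash
python3 sq.py w23 120
python3 - <<'E'
from station import manip
from h import *
s=manip.sense();c=cam(manip,"wrist",s)
print(ray(c,259.5,188.3,s["tcp_pos"][2]-.1047)-[.029,0,0], ray(c,258,249,s["tcp_pos"][2]-.0197)-[.027,0,0])
E
```

```text
[ 0.5522 -0.0134  0.1371] [ 0.9994  0.0075  0.028  -0.018 ] [-0.3  0.9 -2.8]
far x 0.5949 -> cx 0.5499
158 255 263 y -0.0092 -0.0139 mid -0.0115 w 0.0047
166 196 328 y 0.0307 -0.0572 mid -0.0133 w 0.0879
174 196 328 y 0.0309 -0.0577 mid -0.0134 w 0.0886
182 196 327 y 0.0311 -0.0575 mid -0.0132 w 0.0886
190 196 326 y 0.0313 -0.0572 mid -0.013 w 0.0886
198 197 326 y 0.0308 -0.0577 mid -0.0134 w 0.0885
206 197 325 y 0.0311 -0.0575 mid -0.0132 w 0.0885
214 197 324 y 0.0313 -0.0572 mid -0.013 w 0.0885
[ 0.55091714 -0.01253688  0.0326951 ] [ 0.5541986  -0.01380534  0.1176951 ]
```

{"fn": "apply_moves", "kwargs": {
  "increments": [
    [[-0.001,0.001,0.005,0],[0,0,0.005,0],[0,0,0.0,0]]
  ]
}}

```text
t: 20.8
tcp_pos: [0.5525, -0.0143, 0.1264]
tool_rot: [0.999, 0.008, 0.029, -0.018]
force: [-0.2, -0.1, -2.8]
finger_gap: 0.656
```

{"fn": "apply_moves", "kwargs": {
  "increments": [
    [[0,0.0,0.003,0]]
  ]
}}

```text
t: 20.9
tcp_pos: [0.5528, -0.0143, 0.1256]
tool_rot: [0.999, 0.008, 0.029, -0.018]
force: [-10.6, -0.4, 45.9]
finger_gap: 0.655
```

{"fn": "apply_moves", "kwargs": {
  "increments": [
    [[-0.001,0,0,0],[0,0,0,0],[0,0,0,0],[0,0,0,0]]
  ],
  "fingers": 1
}}

```text
t: 21.3
tcp_pos: [0.5534, -0.0147, 0.1275]
tool_rot: [0.999, 0.008, 0.031, -0.017]
force: [0.2, 0.4, -0.6]
finger_gap: 1.0
```

{"fn": "apply_moves", "kwargs": {
  "increments": [
    [[0,0,-0.01,0],[0,0,-0.03,0],[0,0,-0.045,0],[0,0,-0.045,0],[0,0,0,0]]
  ]
}}

```text
t: 21.8
tcp_pos: [0.5451, -0.0195, 0.2616]
tool_rot: [0.999, 0.008, 0.029, -0.018]
force: [1.2, -0.5, 0.0]
finger_gap: 0.999
```

{"fn": "apply_moves", "kwargs": {
  "increments": [
    [[0,0,-0.03,0],[0,0,0,0],[0,0,0.05,0],[0,0,-0.05,0],[0,0,0,0]]
  ]
}}

```text
t: 22.3
tcp_pos: [0.5432, -0.0205, 0.265]
tool_rot: [1.0, 0.007, 0.011, -0.022]
force: [1.7, -0.7, 0.0]
finger_gap: 1.001
```

{"fn": "apply_moves", "kwargs": {
  "increments": [
    [[0,0.05,0,0],[0,-0.05,0,0],[0,0,0,0]]
  ]
}}

```text
t: 22.6
tcp_pos: [0.5415, -0.0354, 0.2566]
tool_rot: [1.0, -0.003, 0.004, -0.025]
force: [-0.6, 0.7, 0.3]
finger_gap: 1.0
```

{"fn": "apply_moves", "kwargs": {
  "increments": [
    [[0,-0.05,0,0],[0,0.05,0,0],[0,0,0,0]]
  ]
}}

```text
t: 22.9
tcp_pos: [0.5418, -0.0215, 0.2539]
tool_rot: [1.0, 0.004, 0.002, -0.026]
force: [0.7, -0.8, 0.1]
finger_gap: 1.001
```

{"fn": "apply_moves", "kwargs": {
  "increments": [
    [[-0.01,0.04,-0.02,0],[-0.015,0.045,-0.02,0],[-0.015,0.045,0,0],[-0.015,0.045,0,0],[-0.015,0.045,0,0]]
  ]
}}

```text
t: 23.4
tcp_pos: [0.4731, -0.2405, 0.2784]
tool_rot: [0.999, 0.014, -0.002, -0.028]
force: [0.8, -0.5, -0.1]
finger_gap: 1.0
```

{"fn": "apply_moves", "kwargs": {
  "increments": [
    [[-0.015,0.045,0,0],[-0.01,0.04,0,0],[-0.01,0.025,0,0],[0,0,0,0]]
  ]
}}

```text
t: 23.8
tcp_pos: [0.4358, -0.3604, 0.2682]
tool_rot: [1.0, 0.01, -0.004, -0.029]
force: [-0.4, 0.0, -0.3]
finger_gap: 0.999
```

{"fn": "apply_moves", "kwargs": {
  "increments": [
    [[0,0,-0.05,0],[0,0,0.05,0],[0,0,0,0]]
  ]
}}

```text
t: 24.1
tcp_pos: [0.4349, -0.3593, 0.2728]
tool_rot: [0.999, 0.009, -0.006, -0.033]
force: [-0.7, 1.3, -1.0]
finger_gap: 0.993
```

```bash
python3 look.py t20 top .5535,.1752,.112,.119,20,60,90 .5505,-.0133,.098,.106,20,60,0,90 .434,-.3735,.072,.080,20,110,0,90; python3 look.py s20 scene .5535,.1752,.105,.119,20,60,60 .5505,-.0133,.094,.106,20,60,0,90
```

```text
24.1 [ 0.4349 -0.3593  0.2728] [ 0.9994  0.0088 -0.0057 -0.033 ] 0.9931619119952286
.5535,.1752,.112,.119,20,60,90 (np.int64(193), np.int64(203)) (array([554.6, 174.2,  62.9,  63.1]), np.float64(0.1176))
.5505,-.0133,.098,.106,20,60,0,90 (np.int64(263), np.int64(204)) (array([551.1, -13.6,  51.8,  52.6]), np.float64(0.1047))
.434,-.3735,.072,.080,20,110,0,90 (np.int64(394), np.int64(246)) (array([ 449.2, -371.3,   11.6,   35.5]), np.float64(0.0781))
24.15 [ 0.4374 -0.3621  0.2775] [ 0.9996  0.0091 -0.0019 -0.0282] 1.0009921087362932
.5535,.1752,.105,.119,20,60,60 (np.int64(239), np.int64(143)) (array([556. , 170.9,  60.7,  71.4]), np.float64(0.1189))
.5505,-.0133,.094,.106,20,60,0,90 (np.int64(242), np.int64(185)) (array([551. , -14.8,  51.4,  55.6]), np.float64(0.1058))
```

View pics/t20.png

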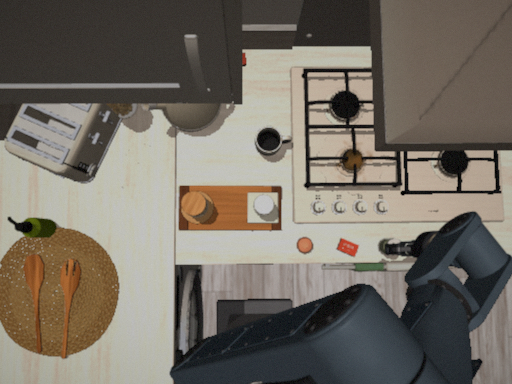

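{"fn": "apply_moves", "kwargs": {
  "increments": [
    [[0,0,0,0],[0,0,0,0]]
  ]
}}

```text
t: 24.4
tcp_pos: [0.4394, -0.3629, 0.282]
tool_rot: [1.0, 0.01, 0.001, -0.025]
force: [-0.1, -0.8, 0.1]
finger_gap: 0.999
```

{"fn": "apply_moves", "kwargs": {
  "increments": [
    [[0,0,0.05,0],[0,0,0,0],[0,0,0,0]]
  ]
}}

```text
t: 24.7
tcp_pos: [0.4418, -0.362, 0.2354]
tool_rot: [1.0, 0.011, 0.004, -0.021]
force: [0.4, -0.4, 0.6]
finger_gap: 0.998
```

{"fn": "apply_moves", "kwargs": {
  "increments": [
    [[0,0,-0.05,0],[0,0,0,0],[0,0,0,0]]
  ]
}}

```text
t: 25.0
tcp_pos: [0.4424, -0.3649, 0.2899]
tool_rot: [1.0, 0.011, 0.005, -0.019]
force: [0.1, 0.7, -0.6]
finger_gap: 0.998
```

{"fn": "apply_moves", "kwargs": {
  "increments": [
    [[0.05,0,0,0],[0,0,0,0],[0,0,0,0]]
  ]
}}

```text
t: 25.3
tcp_pos: [0.4934, -0.3646, 0.2965]
tool_rot: [1.0, 0.01, 0.008, -0.016]
force: [0.4, 0.5, 0.1]
finger_gap: 0.999
```

{"fn": "apply_moves", "kwargs": {
  "increments": [
    [[-0.05,0,0,0],[0,0,0,0],[0,0,0,0]]
  ]
}}

```text
t: 25.6
tcp_pos: [0.4411, -0.3645, 0.297]
tool_rot: [1.0, 0.011, 0.008, -0.015]
force: [-0.4, -1.7, -0.5]
finger_gap: 1.003
```

{"fn": "apply_moves", "kwargs": {
  "increments": [
    [[-0.008,0.01,0.02,0],[0,0.002,0.03,0],[0,0,0.03,0],[0,0,0.02,0],[0,0,0,0]]
  ]
}}

```text
t: 26.1
tcp_pos: [0.4369, -0.3772, 0.1984]
tool_rot: [1.0, 0.01, 0.012, -0.011]
force: [-0.0, -0.5, -0.1]
finger_gap: 0.999
```

```bash
python3 look.py w30 wrist .434,-.3735,.073,.080,60,60,0,90
```

```text
26.1 [ 0.4369 -0.3772  0.1984] [ 0.9998  0.0103  0.012  -0.0107] 0.9985192871708132
.434,-.3735,.073,.080,60,60,0,90 (np.int64(252), np.int64(218)) (array([ 436.2, -373.6,   45.2,   46.2]), np.float64(0.0791))
```

View pics/w30.png

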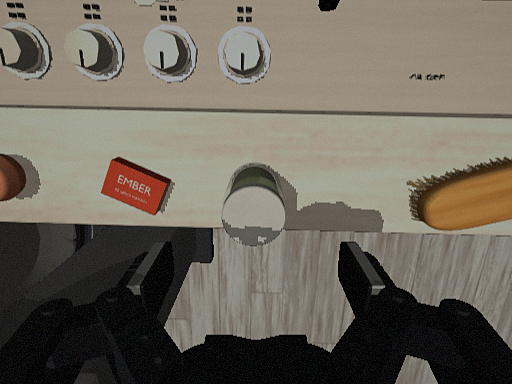

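{"fn": "apply_moves", "kwargs": {
  "increments": [
    [[-0.006,-0.001,0.02,0],[0,0,0.02,0],[0,0,0.02,0],[0,0,0.015,0],[0,0,0,0]]
  ]
}}

```text
t: 26.65
tcp_pos: [0.4385, -0.3813, 0.1312]
tool_rot: [1.0, 0.011, 0.018, -0.002]
force: [0.7, 1.0, 0.4]
finger_gap: 0.998
```

```bash
python3 look.py w31 wrist .434,-.3735,.073,.080,70,30,0,90
```

```text
26.65 [ 0.4385 -0.3813  0.1312] [ 0.9998  0.011   0.0185 -0.0022] 0.9983381409919997
.434,-.3735,.073,.080,70,30,0,90 (np.int64(238), np.int64(277)) (array([ 437.2, -373.7,   45.4,   48.1]), np.float64(0.0791))
```

View pics/w31.png

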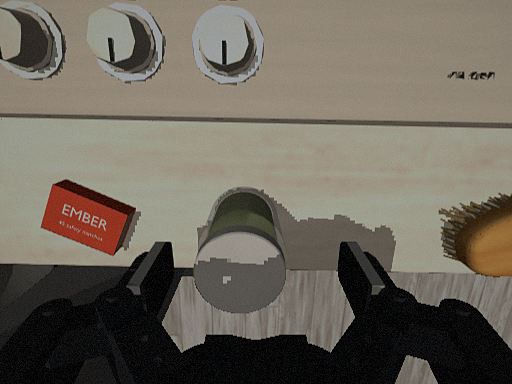

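{"fn": "apply_moves", "kwargs": {
  "increments": [
    [[-0.006,-0.008,0.0,0],[0,0,0.01,0],[0,0,0.015,0],[0,0,0.008,0],[0,0,0,0]]
  ]
}}

```text
t: 27.2
tcp_pos: [0.4354, -0.3753, 0.1012]
tool_rot: [1.0, 0.011, 0.022, 0.002]
force: [-0.1, 0.3, -0.3]
finger_gap: 0.999
```

```bash
python3 look.py w32 wrist
```

```text
27.2 [ 0.4354 -0.3753  0.1012] [0.9997 0.0113 0.0218 0.0022] 0.9987304356766727
```

View pics/w32.png

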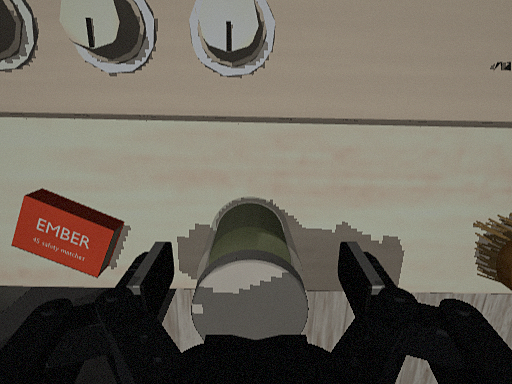

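{"fn": "apply_moves", "kwargs": {
  "increments": [
    [[-0.003,-0.002,0.005,0],[0,0,0.002,0],[0,0,0,0]]
  ]
}}

```text
t: 27.55
tcp_pos: [0.4326, -0.3735, 0.0936]
tool_rot: [1.0, 0.011, 0.022, 0.002]
force: [0.1, 0.0, -0.2]
finger_gap: 0.998
```

{"fn": "apply_moves", "kwargs": {
  "increments": [
    [[0,0,0,0],[0,0,0,0],[0,0,0,0],[0,0,0,0],[0,0,0,0]]
  ],
  "fingers": 0,
  "newtons": 45
}}

```text
t: 28.05
tcp_pos: [0.4327, -0.3733, 0.0943]
tool_rot: [1.0, 0.011, 0.022, 0.002]
force: [-0.2, -0.1, -1.6]
finger_gap: 0.569
```

{"fn": "apply_moves", "kwargs": {
  "increments": [
    [[0,0,-0.01,0],[0,0,-0.03,0],[0,0,-0.04,0],[0,0,-0.04,0],[0,0,-0.04,0]]
  ]
}}

```text
t: 28.55
tcp_pos: [0.423, -0.37, 0.2537]
tool_rot: [1.0, 0.011, 0.017, -0.005]
force: [0.2, 0.3, -2.2]
finger_gap: 0.567
```

{"fn": "apply_moves", "kwargs": {
  "increments": [
    [[0.01,-0.03,-0.04,0],[0.015,-0.045,-0.01,0],[0.015,-0.045,0,0],[0.015,-0.045,0,0],[0.015,-0.045,0,0]]
  ]
}}

```text
t: 29.05
tcp_pos: [0.4892, -0.1634, 0.3174]
tool_rot: [1.0, 0.005, 0.025, 0.005]
force: [1.9, 0.3, -2.2]
finger_gap: 0.567
```

{"fn": "apply_moves", "kwargs": {
  "increments": [
    [[0.015,-0.045,0,0],[0.015,-0.045,0,0],[0.015,-0.045,0,0],[0.015,-0.045,0,0],[0.01,-0.045,0,0]]
  ]
}}

```text
t: 29.55
tcp_pos: [0.5565, 0.0722, 0.3217]
tool_rot: [1.0, 0.004, 0.026, 0.006]
force: [0.4, -0.8, -1.6]
finger_gap: 0.568
```

{"fn": "apply_moves", "kwargs": {
  "increments": [
    [[0,-0.04,0,0],[0,-0.03,0,0],[0,-0.015,0,0],[0,0,0,0]]
  ]
}}

```text
t: 29.95
tcp_pos: [0.5537, 0.1673, 0.3219]
tool_rot: [1.0, 0.008, 0.027, 0.005]
force: [0.4, -0.3, -2.8]
finger_gap: 0.564
```

{"fn": "apply_moves", "kwargs": {
  "increments": [
    [[-0.004,-0.006,0.02,0],[0,0,0.02,0],[0,0,0.02,0],[0,0,0,0],[0,0,0,0]]
  ]
}}

```text
t: 30.45
tcp_pos: [0.5522, 0.1698, 0.2627]
tool_rot: [1.0, 0.008, 0.028, 0.006]
force: [-0.4, -0.0, -1.6]
finger_gap: 0.564
```

```bash
python3 look.py w40 wrist; python3 -c "
import cv2;im=cv2.imread('pics/w40.png');cv2.imwrite('pics/w40z.png',cv2.resize(im[110:290,150:360],None,fx=3.3,fy=3.3,interpolation=cv2.INTER_CUBIC))"
```

```text
30.45 [0.5522 0.1698 0.2627] [0.9996 0.0081 0.0276 0.0059] 0.5644581847723656
```

View pics/w40z.png

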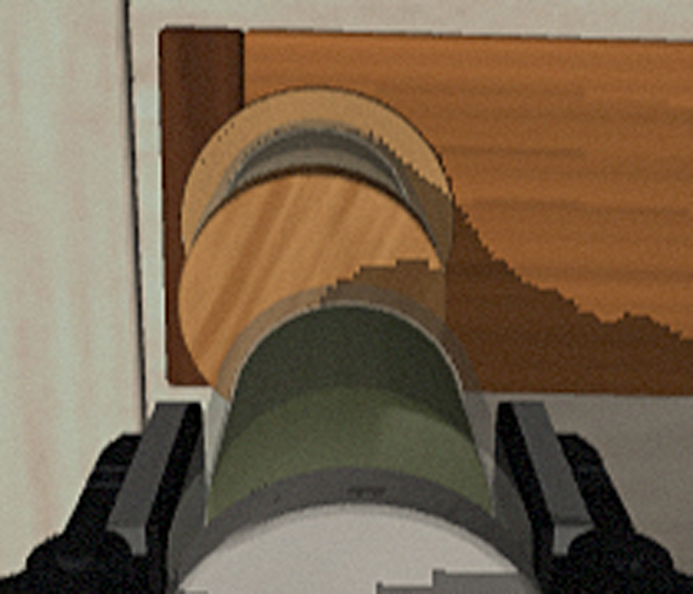

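```bash
cat > st.py <<'E'
import sys
from station import manip
from h import *
s=manip.sense(); p,d=manip.snapshot("wrist"); im=np.ascontiguousarray(p[:,:,::-1]); cv2.imwrite(f"pics/{sys.argv[1]}.png",im); c=cam(manip,"wrist",s)
cv2.imwrite(f"pics/{sys.argv[1]}z.png",cv2.resize(im[110:290,150:360],None,fx=3.3,fy=3.3,interpolation=cv2.INTER_CUBIC))
print(s["tcp_pos"].round(4),s["tool_rot"].round(4),s["force"].round(1))
a=ray(c,float(sys.argv[2]),float(sys.argv[3]),s["tcp_pos"][2]-.0943)-[.025,0,0];print("small bottom",a.round(4))
if len(sys.argv)>4:
    P=[tuple(float(k) for k in t.split(",")) for t in sys.argv[4:]]
    q=[ray(c,150+(x+.5)/3.3-.5,110+(y+.5)/3.3-.5,.119)[:2] for x,y in P]
    r=circ(q,.033);print("lid",r.x.round(4),(r.fun*1000).round(1))
E
python3 st.py w41 255.5 196.4 312,173 180,285 446,262 225,210 405,205 260,185 365,185 190,340
```

```text
[0.5521 0.1698 0.2627] [0.9996 0.0081 0.0274 0.006 ] [-0.6  0.8 -2.1]
small bottom [0.5521 0.1683 0.1684]
lid [0.5557 0.175 ] [ 0.3  0.5 -0.2 -0.3 -0.1  0.2 -0.5 -0.9]
```

View pics/w41z.png

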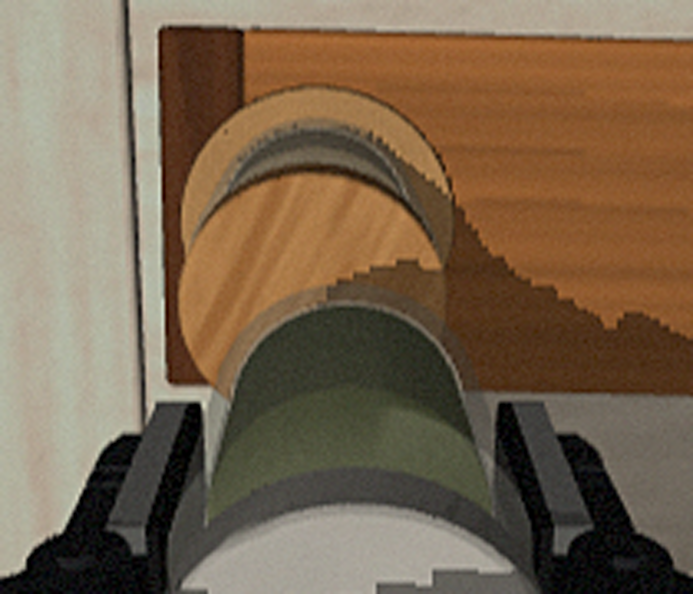

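{"fn": "apply_moves", "kwargs": {
  "increments": [
    [[0.001,-0.007,0.0,0],[0,0,0.015,0],[0,0,0.012,0],[0,0,0.0,0],[0,0,0,0]]
  ]
}}

```text
t: 31.05
tcp_pos: [0.5575, 0.1778, 0.2398]
tool_rot: [0.999, 0.008, 0.033, 0.005]
force: [0.4, 0.2, -1.8]
finger_gap: 0.564
```

```bash
python3 st.py w42 255.5 196.4
```

```text
[0.5575 0.1778 0.2398] [0.9994 0.0076 0.0326 0.005 ] [ 0.4  0.2 -1.8]
small bottom [0.5585 0.1766 0.1455]
```

View pics/w42z.png

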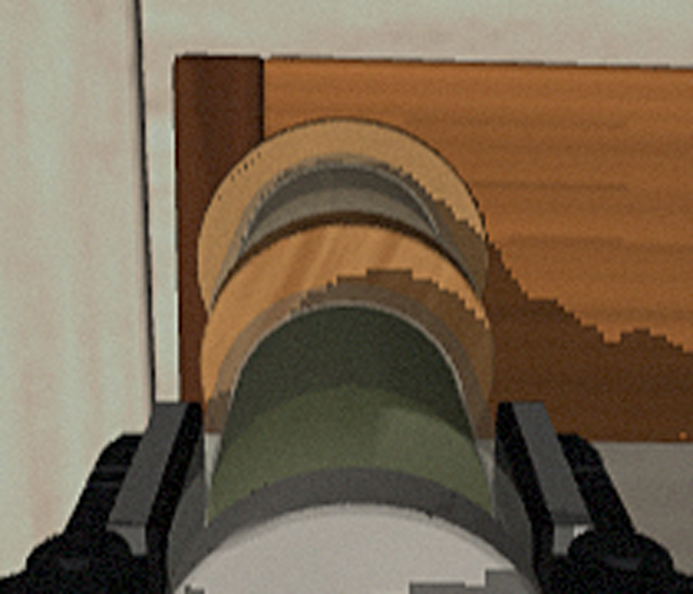

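```bash
python3 st.py w43 255.5 196.4 345,222 203,350 491,345 245,264 450,262 290,236 400,234
```

```text
[0.5574 0.1778 0.2398] [0.9994 0.0076 0.0325 0.005 ] [-0.2 -0.9 -2.2]
small bottom [0.5584 0.1766 0.1455]
lid [0.5559 0.1762] [ 0.6 -1.  -1.1 -0.1  0.  -0.1 -0.1]
```

{"fn": "apply_moves", "kwargs": {
  "increments": [
    [[-0.004,0,0.0,0],[0,0,0.01,0],[0,0,0.008,0],[0,0,0.0,0]]
  ]
}}

```text
t: 31.55
tcp_pos: [0.5546, 0.1776, 0.2215]
tool_rot: [0.999, 0.008, 0.034, 0.005]
force: [-0.4, 1.0, -2.0]
finger_gap: 0.563
```

```bash
python3 st.py w44 255.5 196.4
```

```text
[0.5546 0.1776 0.2215] [0.9994 0.0076 0.0336 0.0049] [-0.4  1.  -2. ]
small bottom [0.5558 0.1764 0.1272]
```

View pics/w44z.png

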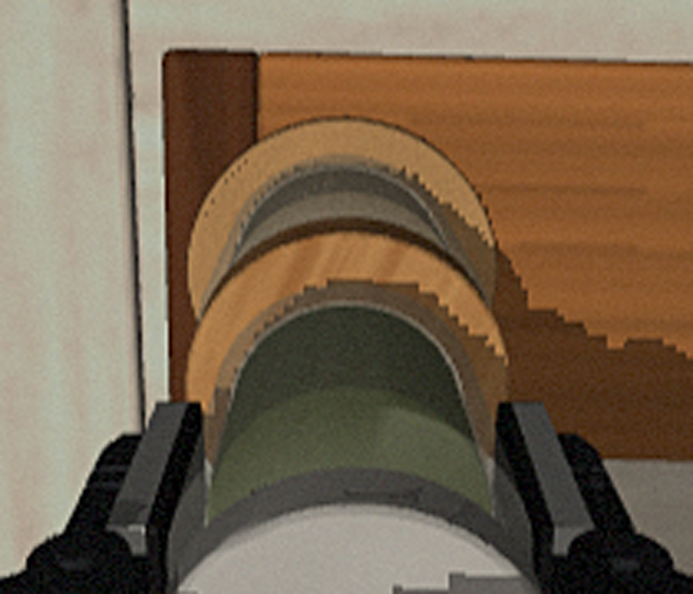

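{"fn": "apply_moves", "kwargs": {
  "increments": [
    [[0,0,0.004,0],[0,0,0.002,0],[0,0,0.0,0]]
  ]
}}

```text
t: 31.9
tcp_pos: [0.5556, 0.1776, 0.2152]
tool_rot: [0.999, 0.008, 0.034, 0.005]
force: [0.5, -0.8, -2.6]
finger_gap: 0.565
```

{"fn": "apply_moves", "kwargs": {
  "increments": [
    [[0,0,0.002,0]]
  ]
}}

```text
t: 32.0
tcp_pos: [0.556, 0.1776, 0.2134]
tool_rot: [0.999, 0.008, 0.034, 0.005]
force: [-0.3, 0.8, 5.1]
finger_gap: 0.568
```

{"fn": "apply_moves", "kwargs": {
  "increments": [
    [[-0.001,0,0.001,0],[0,0,0,0],[0,0,0,0],[0,0,0,0],[0,0,0,0]]
  ],
  "fingers": 0.85
}}

```text
t: 32.5
tcp_pos: [0.5563, 0.1777, 0.2138]
tool_rot: [0.999, 0.008, 0.036, 0.005]
force: [-0.3, 0.2, 0.7]
finger_gap: 0.85
```

```bash
python3 look.py w45 wrist
```

```text
32.5 [0.5563 0.1777 0.2138] [0.9993 0.0076 0.0365 0.0046] 0.8499605978816701
```

View pics/w45.png

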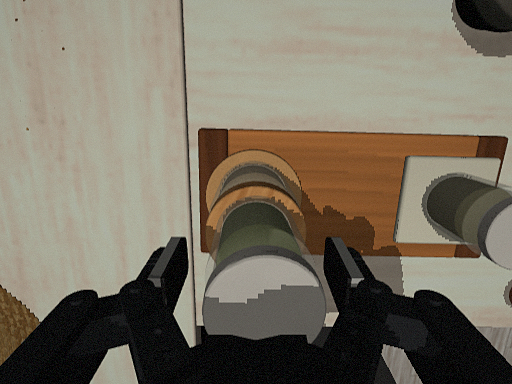

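{"fn": "apply_moves", "kwargs": {
  "increments": [
    [[0,0,-0.01,0],[0,0,-0.02,0],[0,0,-0.03,0],[0,0,-0.04,0],[0,0,-0.02,0]]
  ],
  "fingers": 1
}}

```text
t: 33.05
tcp_pos: [0.5458, 0.1785, 0.3363]
tool_rot: [0.999, 0.007, 0.032, 0.005]
force: [0.4, -0.4, 0.8]
finger_gap: 0.999
```

{"fn": "apply_moves", "kwargs": {
  "increments": [
    [[-0.02,0.04,0,0],[-0.02,0.045,0,0],[-0.015,0.045,0,0],[-0.015,0.045,0,0],[-0.015,0.045,0,0]]
  ]
}}

```text
t: 33.55
tcp_pos: [0.4667, -0.0437, 0.3419]
tool_rot: [0.999, 0.014, 0.044, 0.005]
force: [0.7, -1.0, 0.0]
finger_gap: 1.004
```

{"fn": "apply_moves", "kwargs": {
  "increments": [
    [[-0.015,0.04,0,0],[-0.01,0.03,0,0],[0,0,0,0],[0,0,0,0]]
  ]
}}

```text
t: 33.95
tcp_pos: [0.441, -0.122, 0.344]
tool_rot: [0.999, 0.01, 0.046, 0.007]
force: [0.2, 0.2, 0.4]
finger_gap: 1.0
```

```bash
python3 look.py t50 top .555,.175,.19,.199,20,60,0,90 .551,-.0135,.098,.106,20,60,0,90 .440,-.133,.027,.034,20,60,60;python3 look.py s50 scene .555,.175,.185,.199,20,60,0,90; python3 look.py w50 wrist .440,-.133,.027,.036,60,30,60
```

```text
33.95 [ 0.441 -0.122  0.344] [0.9988 0.0098 0.0464 0.0072] 1.0003745619699855
.555,.175,.19,.199,20,60,0,90 (np.int64(189), np.int64(200)) (array([559.2, 172.3,  44. ,  45.3]), np.float64(0.197))
.551,-.0135,.098,.106,20,60,0,90 (np.int64(263), np.int64(204)) (array([551.1, -13.6,  51.8,  52.6]), np.float64(0.1049))
.440,-.133,.027,.034,20,60,60 (np.int64(305), np.int64(245)) (array([ 4.5900e+02, -7.4600e+01,  2.8000e+00,  4.1279e+03]), np.float64(0.0302))
34.0 [ 0.4413 -0.1218  0.3441] [0.9988 0.0105 0.0466 0.0074] 1.002171481632793
.555,.175,.185,.199,20,60,0,90 (np.int64(239), np.int64(129)) (array([559.4, 170.3,  45.3,  52.3]), np.float64(0.1982))
34.05 [ 0.4415 -0.1211  0.3439] [0.9988 0.0111 0.0465 0.0072] 0.9992487363212453
.440,-.133,.027,.036,60,30,60 (np.int64(260), np.int64(176)) (array([ 443.3, -132.1,   38.8,   39.1]), np.float64(0.0324))
```

View pics/t50.png

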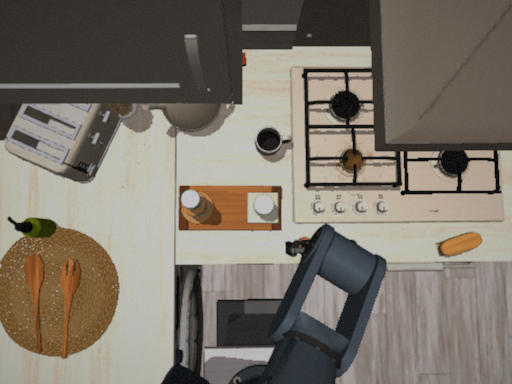

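View pics/w50.png

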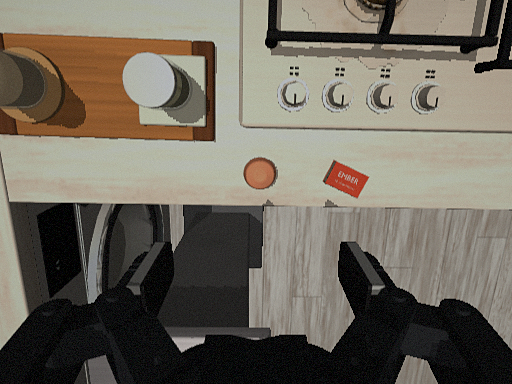

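{"fn": "apply_moves", "kwargs": {
  "increments": [
    [[0,0,0.05,0],[0,0,-0.05,0],[0,0,0,0]]
  ]
}}

```text
t: 34.4
tcp_pos: [0.4438, -0.1177, 0.3196]
tool_rot: [0.999, 0.014, 0.029, -0.004]
force: [1.8, -0.7, 0.5]
finger_gap: 1.0
```

{"fn": "apply_moves", "kwargs": {
  "increments": [
    [[0,0,0.05,0],[0,0,-0.05,0],[0,0,0,0]]
  ]
}}

```text
t: 34.7
tcp_pos: [0.4463, -0.1142, 0.2936]
tool_rot: [1.0, 0.018, 0.006, -0.018]
force: [2.4, -0.8, 1.7]
finger_gap: 0.997
```

{"fn": "apply_moves", "kwargs": {
  "increments": [
    [[-0.004,0.015,0.02,0],[0,0.004,0.03,0],[0,0,0.03,0],[0,0,0.02,0],[0,0,0,0]]
  ]
}}

```text
t: 35.2
tcp_pos: [0.4475, -0.1236, 0.1859]
tool_rot: [0.999, 0.025, 0.003, -0.02]
force: [-0.3, 0.6, 0.2]
finger_gap: 1.002
```

```bash
python3 look.py w51 wrist .440,-.133,.027,.036,60,30,60
```

```text
35.2 [ 0.4475 -0.1236  0.1859] [ 0.9995  0.0246  0.0035 -0.0197] 1.0017942097781836
.440,-.133,.027,.036,60,30,60 (np.int64(272), np.int64(206)) (array([ 444.9, -132. ,   38.8,   39. ]), np.float64(0.0324))
```

View pics/w51.png

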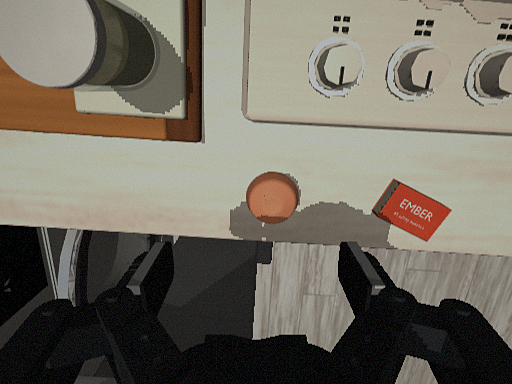

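{"fn": "apply_moves", "kwargs": {
  "increments": [
    [[-0.006,0.008,0.01,3],[0,0.006,0.02,0],[0,0,0.02,0],[0,0,0.01,0],[0,0,0,0]]
  ]
}}

```text
t: 35.75
tcp_pos: [0.4485, -0.1352, 0.1307]
tool_rot: [1.0, 0.001, 0.01, -0.016]
force: [0.5, 0.6, 0.3]
finger_gap: 0.998
```

```bash
python3 look.py w52 wrist .440,-.133,.027,.036,60,30,60
```

```text
35.75 [ 0.4485 -0.1352  0.1307] [ 0.9998  0.0013  0.01   -0.0157] 0.9979131977548884
.440,-.133,.027,.036,60,30,60 (np.int64(255), np.int64(241)) (array([ 445.7, -132.6,   38.6,   38.7]), np.float64(0.0325))
```

View pics/w52.png

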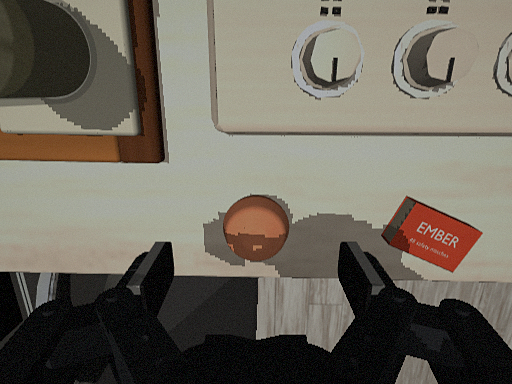

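{"fn": "apply_moves", "kwargs": {
  "increments": [
    [[-0.008,0.001,0.0,0],[0,0,0.015,0],[0,0,0.015,0],[0,0,0.01,0],[0,0,0,0]]
  ]
}}

```text
t: 36.3
tcp_pos: [0.4424, -0.1359, 0.0949]
tool_rot: [1.0, 0.002, 0.014, -0.013]
force: [-0.2, 0.4, 0.1]
finger_gap: 0.998
```

```bash
python3 look.py w53 wrist
```

```text
36.3 [ 0.4424 -0.1359  0.0949] [ 0.9998  0.0025  0.0144 -0.013 ] 0.9983959964149637
```

View pics/w53.png

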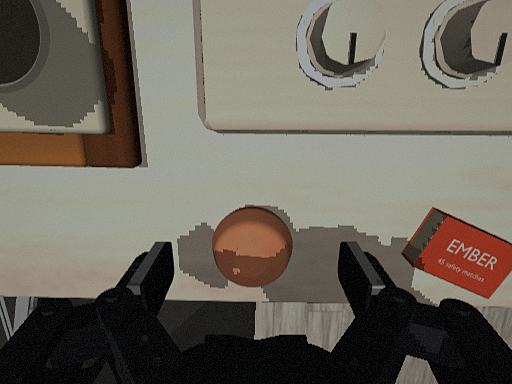

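{"fn": "apply_moves", "kwargs": {
  "increments": [
    [[0,-0.001,0.01,0],[0,0,0.007,0],[0,0,0,0]]
  ]
}}

```text
t: 36.65
tcp_pos: [0.4437, -0.1348, 0.0786]
tool_rot: [1.0, 0.003, 0.016, -0.012]
force: [-0.2, 0.6, 0.3]
finger_gap: 0.996
```

{"fn": "apply_moves", "kwargs": {
  "increments": [
    [[0,0,0,0],[0,0,0,0],[0,0,0,0],[0,0,0,0],[0,0,0,0]]
  ],
  "fingers": 0,
  "newtons": 35
}}

```text
t: 37.15
tcp_pos: [0.4437, -0.1348, 0.079]
tool_rot: [1.0, 0.003, 0.016, -0.012]
force: [-0.2, -0.5, -0.8]
finger_gap: 0.499
```

```bash
python3 look.py w54 wrist
```

```text
37.15 [ 0.4437 -0.1348  0.079 ] [ 0.9998  0.0027  0.016  -0.012 ] 0.49915661699369235
```

View pics/w54.png

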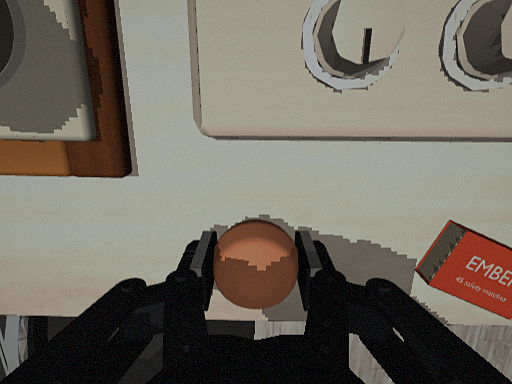

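{"fn": "apply_moves", "kwargs": {
  "increments": [
    [[0,0,-0.01,0],[0,0,-0.03,0],[0,0,-0.045,0],[0,0,-0.045,0],[0,0,-0.045,0]]
  ]
}}

```text
t: 37.7
tcp_pos: [0.4354, -0.1378, 0.2555]
tool_rot: [1.0, 0.002, 0.009, -0.016]
force: [0.4, -0.1, -1.7]
finger_gap: 0.494
```

{"fn": "apply_moves", "kwargs": {
  "increments": [
    [[0.01,-0.02,-0.02,0],[0.025,-0.04,0,0],[0.025,-0.045,0,0],[0.025,-0.045,0,0],[0.015,-0.04,0,0]]
  ]
}}

```text
t: 38.2
tcp_pos: [0.5371, 0.0489, 0.296]
tool_rot: [1.0, -0.004, 0.019, -0.01]
force: [0.6, -0.6, -0.8]
finger_gap: 0.499
```

{"fn": "apply_moves", "kwargs": {
  "increments": [
    [[0,-0.02,0,0],[0,-0.005,0,0],[0,0,0,0],[0,0,0,0]]
  ]
}}

```text
t: 38.6
tcp_pos: [0.5365, 0.0793, 0.2981]
tool_rot: [1.0, 0.0, 0.019, -0.01]
force: [-0.8, 0.2, -1.4]
finger_gap: 0.497
```

{"fn": "apply_moves", "kwargs": {
  "increments": [
    [[0.005,0.002,0.02,0],[0,0,0.03,0],[0,0,0.03,0],[0,0,0.02,0],[0,0,0,0]]
  ]
}}

```text
t: 39.1
tcp_pos: [0.5461, 0.0709, 0.1974]
tool_rot: [1.0, -0.005, 0.021, -0.009]
force: [-0.8, -0.3, -0.1]
finger_gap: 0.503
```

```bash
python3 look.py w60 wrist
```

```text
39.1 [0.5461 0.0709 0.1974] [ 0.9997 -0.0051  0.0211 -0.009 ] 0.5025659393046584
```

View pics/w60.png

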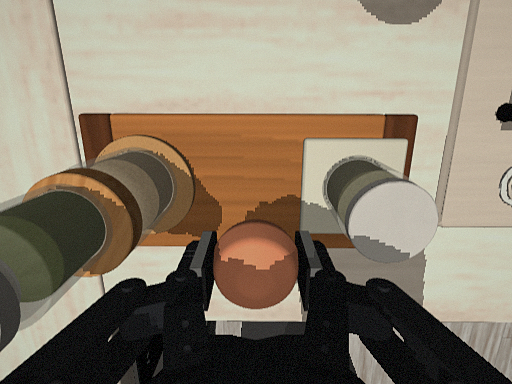

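{"fn": "apply_moves", "kwargs": {
  "increments": [
    [[0.001,-0.007,0.0,0],[0,0,0.02,0],[0,0,0.025,0],[0,0,0.015,0],[0,0,0,0]]
  ]
}}

```text
t: 39.65
tcp_pos: [0.5561, 0.0775, 0.1451]
tool_rot: [0.999, -0.007, 0.03, -0.008]
force: [0.5, -0.5, -1.8]
finger_gap: 0.497
```

```bash
python3 look.py w61 wrist
```

```text
39.65 [0.5561 0.0775 0.1451] [ 0.9995 -0.0071  0.0302 -0.0084] 0.4974856562939233
```

View pics/w61.png

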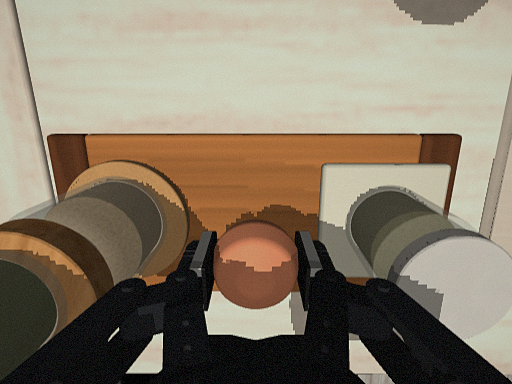

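{"fn": "apply_moves", "kwargs": {
  "increments": [
    [[-0.009,-0.001,0.0,0],[0,0,0.015,0],[0,0,0.015,0],[0,0,0.01,0],[0,0,0,0]]
  ]
}}

```text
t: 40.2
tcp_pos: [0.5516, 0.0797, 0.1101]
tool_rot: [0.999, -0.007, 0.036, -0.008]
force: [-0.4, -0.0, -1.6]
finger_gap: 0.501
```

```bash
python3 look.py w62 wrist
```

```text
40.2 [0.5516 0.0797 0.1101] [ 0.9993 -0.0068  0.0361 -0.0081] 0.5009095876759744
```

View pics/w62.png

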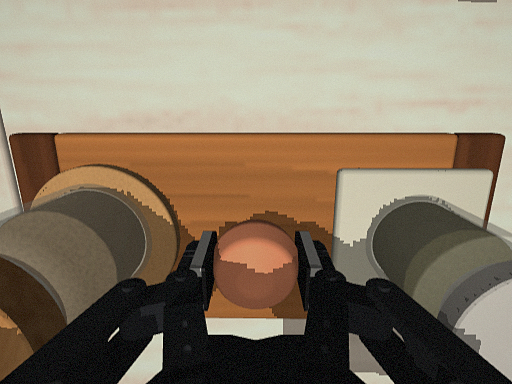

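{"fn": "apply_moves", "kwargs": {
  "increments": [
    [[-0.003,0,0.005,0],[0,0,0.007,0],[0,0,0.002,0],[0,0,0,0]]
  ]
}}

```text
t: 40.65
tcp_pos: [0.5505, 0.0797, 0.0963]
tool_rot: [0.999, -0.007, 0.038, -0.008]
force: [0.2, -0.7, -1.3]
finger_gap: 0.5
```

{"fn": "apply_moves", "kwargs": {
  "increments": [
    [[0,0,0.003,0]]
  ]
}}

```text
t: 40.75
tcp_pos: [0.5512, 0.0794, 0.0937]
tool_rot: [0.999, -0.007, 0.038, -0.008]
force: [-0.3, -2.2, 1.6]
finger_gap: 0.496
```

{"fn": "apply_moves", "kwargs": {
  "increments": [
    [[-0.001,0,0.003,0]]
  ]
}}

```text
t: 40.85
tcp_pos: [0.5513, 0.0793, 0.0909]
tool_rot: [0.999, -0.007, 0.039, -0.008]
force: [1.8, -0.0, 13.5]
finger_gap: 0.499
```

Contact. Now I'll release with a limited opening.

{"fn": "apply_moves", "kwargs": {
  "increments": [
    [[0,0,0,0],[0,0,0,0],[0,0,0,0],[0,0,0,0]]
  ],
  "fingers": 0.72
}}

```text
t: 41.25
tcp_pos: [0.5513, 0.0794, 0.0908]
tool_rot: [0.999, -0.007, 0.039, -0.008]
force: [0.2, -1.1, 1.0]
finger_gap: 0.719
```

{"fn": "apply_moves", "kwargs": {
  "increments": [
    [[0,0,-0.01,0],[0,0,-0.02,0],[0,0,-0.04,0],[0,0,-0.04,0],[0,0,-0.04,0]]
  ]
}}

```text
t: 41.75
tcp_pos: [0.5355, 0.0778, 0.2408]
tool_rot: [0.999, -0.007, 0.031, -0.008]
force: [0.4, 0.4, -0.2]
finger_gap: 0.717
```

{"fn": "apply_moves", "kwargs": {
  "increments": [
    [[-0.02,0,-0.03,0],[-0.04,0.01,-0.02,0],[-0.03,0.02,0,0],[0,0,0,0]]
  ]
}}

```text
t: 42.15
tcp_pos: [0.4408, 0.0489, 0.2943]
tool_rot: [0.999, -0.005, 0.04, -0.008]
force: [-0.1, 0.3, -0.5]
finger_gap: 0.717
```

```bash
python3 look.py w70 wrist .551,.0815,.038,.048,60,30,60;
```

```text
42.15 [0.4408 0.0489 0.2943] [ 0.9991 -0.0054  0.0402 -0.0079] 0.7173851711830378
.551,.0815,.038,.048,60,30,60 (np.int64(226), np.int64(81)) (array([551.8,  78.6,  39.6,  39.8]), np.float64(0.0445))
```

View pics/w70.png

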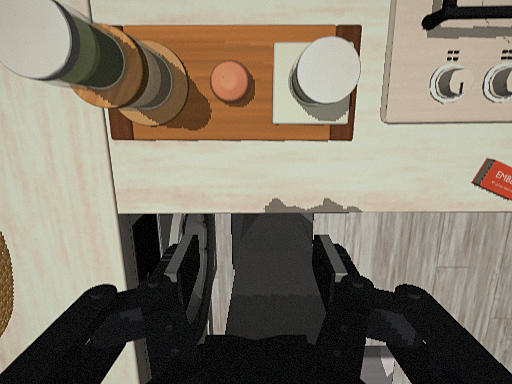

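{"fn": "apply_moves", "kwargs": {
  "increments": [
    [[0,0.04,-0.02,0],[0,0.045,0,0],[0,0.045,0,0],[0,0.045,0,0],[0,0.045,0,0]]
  ]
}}

```text
t: 42.7
tcp_pos: [0.4444, -0.1727, 0.3144]
tool_rot: [0.999, 0.001, 0.046, -0.008]
force: [-0.1, 0.0, 0.0]
finger_gap: 0.722
```

{"fn": "apply_moves", "kwargs": {
  "increments": [
    [[0,0.04,0,0],[0,0.04,0,0],[0,0.03,0,0],[0,0,0,0],[0,0,0,0]]
  ]
}}

```text
t: 43.2
tcp_pos: [0.4493, -0.2958, 0.313]
tool_rot: [0.999, -0.002, 0.049, -0.005]
force: [-0.1, 0.3, -0.2]
finger_gap: 0.714
```

```bash
python3 look.py t70 top .557,.173,.19,.199,20,60,0,90 .5546,.1742,.112,.119,20,60,90 .551,-.0136,.098,.106,20,60,0,90 .551,.0785,.038,.048,20,60,60; python3 look.py s70 scene .557,.173,.185,.199,20,60,0,90 .551,.0785,.036,.048,12,60,60
python3 - <<'E'
import cv2,numpy as np
a=cv2.imread("pics/t70.png");b=cv2.imread("pics/s70.png")
cv2.imwrite("pics/f70.png",np.vstack([cv2.resize(a[120:260,170:370],None,fx=4,fy=4,interpolation=cv2.INTER_CUBIC)]))
cv2.imwrite("pics/g70.png",cv2.resize(b[100:230,180:300],None,fx=4.5,fy=4.5,interpolation=cv2.INTER_CUBIC))
d=np.abs(a.astype(int)-cv2.imread("pics/top0.png")).sum(2)
print("mug diff",d[125:156,254:294].mean(),"match diff",d[237:257,336:360].mean(),"ref",d[60:90,20:100].mean())
E
```

```text
43.2 [ 0.4493 -0.2958  0.313 ] [ 0.9988 -0.0019  0.0494 -0.0052] 0.714320862381512
.557,.173,.19,.199,20,60,0,90 (np.int64(190), np.int64(199)) (array([559.3, 172.4,  43.7,  45.1]), np.float64(0.1971))
.5546,.1742,.112,.119,20,60,90 (np.int64(193), np.int64(203)) (array([557.6, 175.8,  59.9,  65.5]), np.float64(0.1177))
.551,-.0136,.098,.106,20,60,0,90 (np.int64(263), np.int64(204)) (array([551.1, -13.6,  51.8,  52.6]), np.float64(0.1047))
.551,.0785,.038,.048,20,60,60 (np.int64(230), np.int64(206)) (array([550.7,  78.1,  37.6,  39.3]), np.float64(0.0437))
43.25 [ 0.4495 -0.2958  0.3131] [ 0.9988 -0.0016  0.0497 -0.0047] 0.7206610276501584
.557,.173,.185,.199,20,60,0,90 (np.int64(240), np.int64(129)) (array([559.2, 170.7,  44.9,  51.6]), np.float64(0.1986))
.551,.0785,.036,.048,12,60,60 (np.int64(241), np.int64(174)) (array([550.2,  74.4,  38.4,  40.9]), np.float64(0.0448))
mug diff 18.710483870967742 match diff 21.4875 ref 12.245
```

View pics/f70.png

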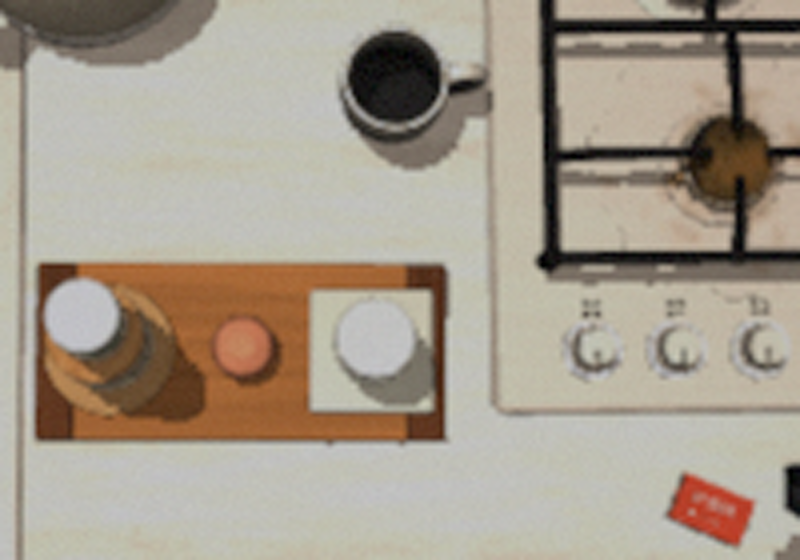

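View pics/g70.png

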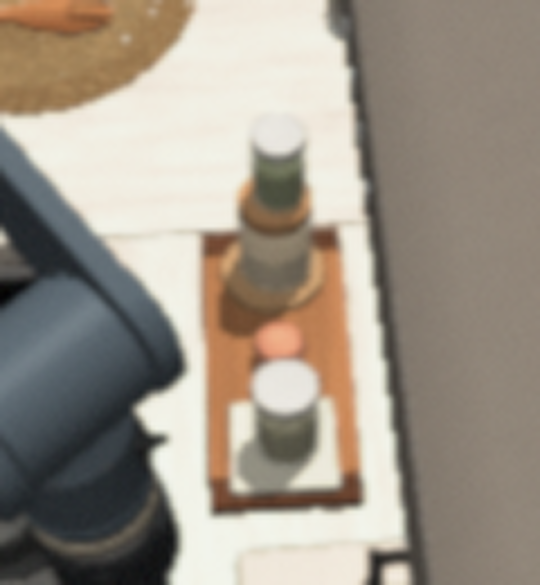

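The small jar sits about 4–5 mm off the wooden jar's axis, mostly in +x, and everything else is within about 3 mm. There's plenty of time left, so I'll slide it over. I'll straighten the tool tilt first, well clear of the jars.

{"fn": "apply_moves", "kwargs": {
  "increments": [
    [[0,-0.04,-0.04,0],[0,-0.045,-0.03,0],[0,-0.045,0,0],[0,-0.045,0,0],[0,-0.045,0,0]]
  ],
  "fingers": 1
}}

```text
t: 43.8
tcp_pos: [0.4437, -0.074, 0.3812]
tool_rot: [0.999, -0.002, 0.05, -0.007]
force: [1.4, 0.5, -0.0]
finger_gap: 1.0
```

{"fn": "apply_moves", "kwargs": {
  "increments": [
    [[0.005,-0.045,0,0],[0.01,-0.045,0,0],[0.01,-0.045,0,0],[0.01,-0.03,0,0],[0,0,0,0]]
  ]
}}

```text
t: 44.3
tcp_pos: [0.472, 0.1098, 0.3887]
tool_rot: [0.999, 0.006, 0.05, -0.009]
force: [0.1, -0.4, -0.2]
finger_gap: 1.002
```

{"fn": "apply_moves", "kwargs": {
  "increments": [
    [[0,0,0.05,0],[0,0,-0.05,0],[0,0,0,0]]
  ]
}}

```text
t: 44.6
tcp_pos: [0.4676, 0.1136, 0.3662]
tool_rot: [0.999, 0.011, 0.031, -0.009]
force: [0.3, 0.1, 1.1]
finger_gap: 1.0
```

{"fn": "apply_moves", "kwargs": {
  "increments": [
    [[0,0,-0.02,0],[0,0,0,0],[0,0,0.05,0],[0,0,-0.05,0],[0,0,0,0]]
  ]
}}

```text
t: 45.1
tcp_pos: [0.4578, 0.1141, 0.3614]
tool_rot: [1.0, 0.013, 0.007, -0.009]
force: [1.0, -0.8, 1.0]
finger_gap: 1.001
```

{"fn": "apply_moves", "kwargs": {
  "increments": [
    [[0,0,0,0],[0,0,0,0]]
  ]
}}

```text
t: 45.3
tcp_pos: [0.4559, 0.1141, 0.3598]
tool_rot: [1.0, 0.013, 0.005, -0.009]
force: [0.7, 0.3, -0.1]
finger_gap: 0.996
```

{"fn": "apply_moves", "kwargs": {
  "increments": [
    [[0.03,-0.018,0,0],[0.035,-0.02,0,0],[0.025,-0.018,0,0],[0.01,-0.006,0,0],[0,0,0,0]]
  ]
}}

```text
t: 45.8
tcp_pos: [0.5557, 0.1807, 0.3688]
tool_rot: [1.0, 0.013, 0.012, -0.009]
force: [-0.4, 1.1, -0.4]
finger_gap: 1.0
```

```bash
python3 look.py w80 wrist .559,.175,.19,.199,70,40,0,90
```

```text
45.8 [0.5557 0.1807 0.3688] [ 0.9998  0.0127  0.0118 -0.0094] 1.0004744194364896
.559,.175,.19,.199,70,40,0,90 (np.int64(264), np.int64(188)) (array([562.4, 174.5,  45.2,  47. ]), np.float64(0.1978))
```

View pics/w80.png

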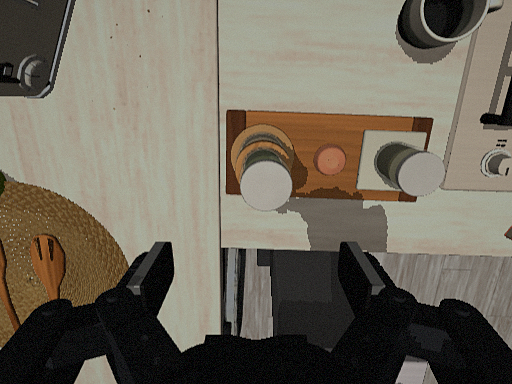

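{"fn": "apply_moves", "kwargs": {
  "increments": [
    [[0,0.006,0.02,1.5],[0,0,0.025,0],[0,0,0.02,0],[0,0,0.01,0],[0,0,0,0]]
  ]
}}

```text
t: 46.35
tcp_pos: [0.5533, 0.1735, 0.2973]
tool_rot: [1.0, -0.001, 0.015, -0.009]
force: [-0.8, 0.6, 0.9]
finger_gap: 1.001
```

```bash
python3 look.py w81 wrist .559,.175,.19,.199,80,40,0,90
```

```text
46.35 [0.5533 0.1735 0.2973] [ 0.9998 -0.0014  0.015  -0.0094] 1.0009488402102624
.559,.175,.19,.199,80,40,0,90 (np.int64(255), np.int64(219)) (array([562.7, 174.3,  45.2,  47.4]), np.float64(0.1978))
```

View pics/w81.png

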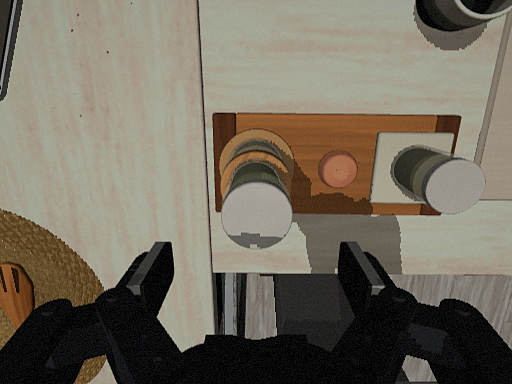

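{"fn": "apply_moves", "kwargs": {
  "increments": [
    [[0.003,0,0.01,0],[0,0,0.02,0],[0,0,0.02,0],[0,0,0.012,0],[0,0,0,0]]
  ]
}}

```text
t: 46.9
tcp_pos: [0.5624, 0.1748, 0.2388]
tool_rot: [1.0, -0.001, 0.022, -0.01]
force: [-0.5, -0.7, -0.0]
finger_gap: 0.999
```

```bash
python3 look.py w82 wrist
```

```text
46.9 [0.5624 0.1748 0.2388] [ 0.9997 -0.0014  0.022  -0.0101] 0.9989989723780898
```

View pics/w82.png

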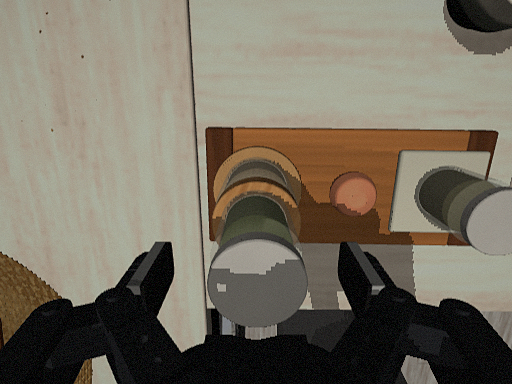

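{"fn": "apply_moves", "kwargs": {
  "increments": [
    [[-0.004,0,0.006,0],[0,0,0.01,0],[0,0,0.006,0],[0,0,0,0]]
  ]
}}

```text
t: 47.35
tcp_pos: [0.5609, 0.1756, 0.2182]
tool_rot: [1.0, -0.001, 0.025, -0.01]
force: [-0.2, -0.5, -0.5]
finger_gap: 1.001
```

{"fn": "apply_moves", "kwargs": {
  "increments": [
    [[0,0,0,0],[0,0,0,0],[0,0,0,0],[0,0,0,0]]
  ],
  "fingers": 0,
  "newtons": 25
}}

```text
t: 47.75
tcp_pos: [0.5614, 0.1756, 0.2186]
tool_rot: [1.0, -0.001, 0.026, -0.01]
force: [-0.1, 0.1, -3.0]
finger_gap: 0.567
```

```bash
python3 st.py w83 255.5 196.4
```

```text
[0.5614 0.1756 0.2186] [ 0.9996 -0.0012  0.0259 -0.0104] [-0.1  0.1 -3. ]
small bottom [0.5612 0.1769 0.1243]
```

View pics/w83z.png

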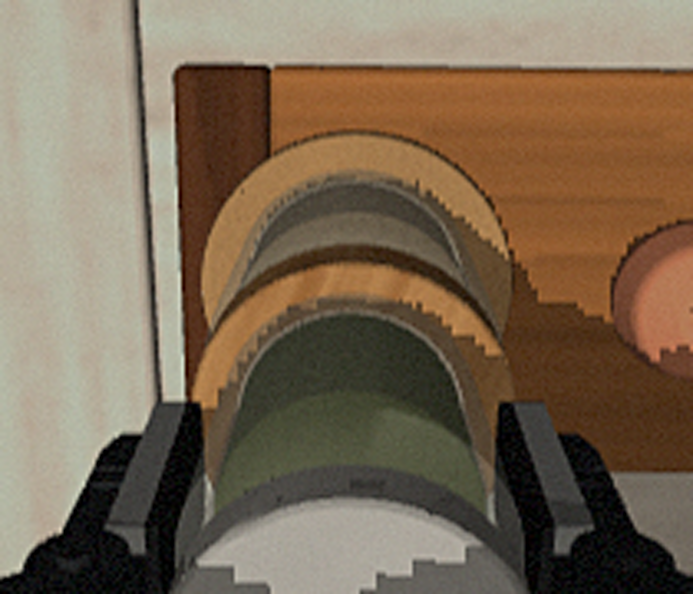

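```bash
python3 - <<'E'
from station import manip
from h import *
s=manip.sense();c=cam(manip,"wrist",s)
f=lambda x,y:(150+(x+.5)/3.3-.5,110+(y+.5)/3.3-.5)
q=[ray(c,*f(x,y),.119)[:2] for x,y in((350,262),(195,395),(515,385),(245,305),(455,300),(300,272),(400,272))]
r=circ(q,.033);print("lid",r.x,(r.fun*1000).round(1))
for y in(297,302,310): print(y,ray(c,*f(355,y),.119)-[.025,0,0])
E
```

```text
lid [0.55556477 0.17591523] [ 0.7 -0.7 -0.4 -0.3 -0.5  0.3 -0.1]
297 [0.55726681 0.17585229 0.119     ]
302 [0.5562564  0.17585286 0.119     ]
310 [0.55463348 0.17585376 0.119     ]
```

{"fn": "apply_moves", "kwargs": {
  "increments": [
    [[-0.004,0,0,0],[0,0,0,0]]
  ]
}}

```text
t: 48.0
tcp_pos: [0.5581, 0.1756, 0.219]
tool_rot: [1.0, -0.001, 0.027, -0.011]
force: [0.1, -0.9, -2.6]
finger_gap: 0.568
```

{"fn": "apply_moves", "kwargs": {
  "increments": [
    [[0,0,0.002,0]]
  ]
}}

```text
t: 48.1
tcp_pos: [0.5587, 0.1758, 0.2184]
tool_rot: [1.0, -0.001, 0.028, -0.011]
force: [-2.6, -0.2, 17.7]
finger_gap: 0.569
```

{"fn": "apply_moves", "kwargs": {
  "increments": [
    [[0,0,0,0],[0,0,0,0],[0,0,0,0],[0,0,0,0]]
  ],
  "fingers": 0.85
}}

```text
t: 48.5
tcp_pos: [0.5581, 0.1758, 0.2186]
tool_rot: [1.0, -0.001, 0.028, -0.011]
force: [1.2, -0.6, 0.2]
finger_gap: 0.854
```

{"fn": "apply_moves", "kwargs": {
  "increments": [
    [[0,0,-0.01,0],[0,0,-0.02,0],[0,0,-0.03,0],[0,0,-0.04,0],[0,0,-0.03,0]]
  ]
}}

```text
t: 49.0
tcp_pos: [0.5482, 0.1726, 0.3486]
tool_rot: [1.0, -0.001, 0.021, -0.01]
force: [0.7, -0.7, 0.9]
finger_gap: 0.848
```

{"fn": "apply_moves", "kwargs": {
  "increments": [
    [[-0.03,0,0,0],[-0.03,0.03,0,0],[-0.02,0.045,0,0],[0,0.045,0,0],[0,0.045,0,0]]
  ]
}}

```text
t: 49.5
tcp_pos: [0.468, 0.0094, 0.351]
tool_rot: [0.999, 0.005, 0.031, -0.012]
force: [1.8, 0.6, -0.5]
finger_gap: 0.85
```

{"fn": "apply_moves", "kwargs": {
  "increments": [
    [[0,0.045,0,0],[0,0.045,0,0],[0,0.045,0,0],[0,0.03,0,0],[0,0,0,0]]
  ]
}}

```text
t: 50.0
tcp_pos: [0.4683, -0.1671, 0.3514]
tool_rot: [0.999, 0.002, 0.034, -0.009]
force: [-0.9, 0.3, 0.1]
finger_gap: 0.853
```

```bash
python3 look.py t90 top .557,.173,.19,.199,20,60,0,90 .5546,.1742,.112,.119,20,60,90 .551,-.0136,.098,.106,20,60,0,90 .551,.0785,.038,.048,20,60,60 .433,-.26,.008,.015,14,60,120; python3 look.py s90 scene .557,.173,.185,.199,20,60,0,90
python3 - <<'E'
import cv2,numpy as np
a=cv2.imread("pics/t90.png");o=cv2.imread("pics/top0.png");b=cv2.imread("pics/s90.png")
cv2.imwrite("pics/f90.png",cv2.resize(a[120:260,170:370],None,fx=4,fy=4,interpolation=cv2.INTER_CUBIC))
cv2.imwrite("pics/g90.png",cv2.resize(b[100:230,180:300],None,fx=4.5,fy=4.5,interpolation=cv2.INTER_CUBIC))
for n,(y0,y1,x0,x1) in dict(mug=(125,157,252,294),match=(235,260,334,362)).items():
    A=cv2.cvtColor(a[y0:y1,x0:x1],6).astype(np.float32);B=cv2.cvtColor(o[y0:y1,x0:x1],6).astype(np.float32)
    print(n,cv2.phaseCorrelate(B,A))
E
```

```text
50.0 [ 0.4683 -0.1671  0.3514] [ 0.9994  0.0018  0.0344 -0.009 ] 0.8526036352745126
.557,.173,.19,.199,20,60,0,90 (np.int64(190), np.int64(199)) (array([556.4, 172.7,  44.2,  45.1]), np.float64(0.1971))
.5546,.1742,.112,.119,20,60,90 (np.int64(193), np.int64(203)) (array([556.7, 176. ,  59.9,  63.8]), np.float64(0.1175))
.551,-.0136,.098,.106,20,60,0,90 (np.int64(263), np.int64(204)) (array([551.1, -13.6,  51.8,  52.6]), np.float64(0.1047))
.551,.0785,.038,.048,20,60,60 (np.int64(230), np.int64(206)) (array([550.4,  77.4,  38.4,  39.8]), np.float64(0.0436))
.433,-.26,.008,.015,14,60,120 348 246 ValueError('max() iterable argument is empty')
50.05 [ 0.4679 -0.1654  0.3513] [ 0.9994  0.0024  0.034  -0.0098] 0.8470103709617083
.557,.173,.185,.199,20,60,0,90 (np.int64(240), np.int64(129)) (array([556.3, 171.5,  45.6,  51.6]), np.float64(0.1986))
mug ((0.5145452375248247, -0.03577322342210465), 0.9526875793106027)
match ((4.069529023177449, 13.996595461739966), 0.12772434743245442)
```

View pics/f90.png

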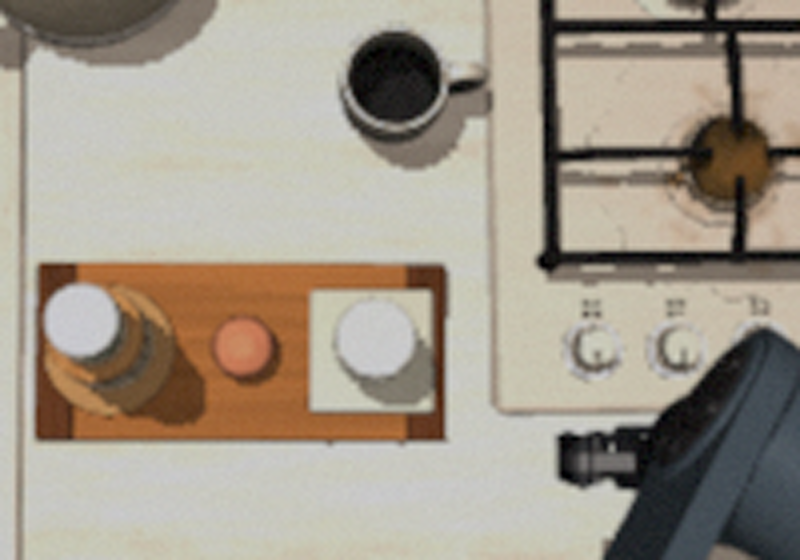

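View pics/g90.png

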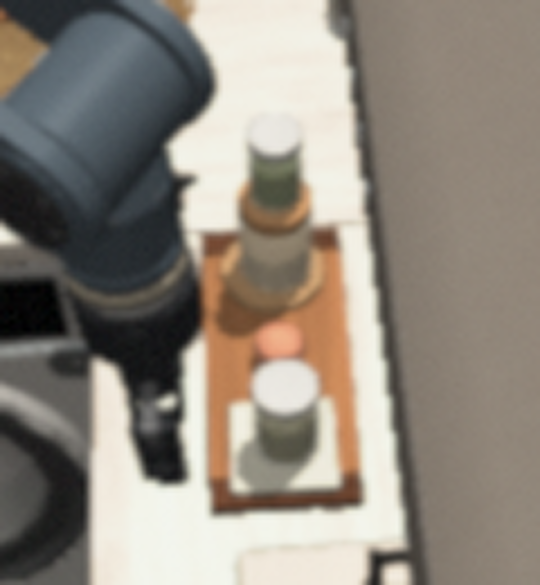

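```bash
python3 - <<'E'
from station import manip
import cv2,numpy as np
a=cv2.imread("pics/t70.png");o=cv2.imread("pics/top0.png")
def m(i):
    h=cv2.cvtColor(i,cv2.COLOR_BGR2HSV); k=np.zeros(h.shape[:2],np.uint8); k[232:262,332:364]=((h[...,1]>150)&((h[...,0]<6)|(h[...,0]>172)))[232:262,332:364]
    M=cv2.moments(k,True); return M["m10"]/M["m00"],M["m01"]/M["m00"],M["m00"]
print(m(o),m(a))
print(manip.sign_off())
E
```

```text
(347.3179190751445, 247.26589595375722, 173.0) (347.3779069767442, 247.2093023255814, 172.0)
the job is handed in; nothing more can be done
None
```

The breakfast board is laid out as asked and handed in at about 50 s, well inside the 128 s limit. No verdict was reported. I placed things in the order you gave: wooden-lidded jar, larger grey-lidded jar, smaller jar on top, then the pot.

The last camera checks showed everything upright, with the gripper clear:

| Item | Should be centred on | Offset found |
|---|---|---|
| Wooden-lidded jar | Round coaster | about 3 mm |
| Larger grey-lidded jar | Square coaster | under 1 mm |
| Smaller grey-lidded jar | Wooden-lidded jar's lid | about 2 mm |
| Peach pot | Point midway between the coasters | about 4 mm (overhead camera) |

- **Correction:** the smaller jar first landed about 5 mm off, so I gripped it again and slid it over before handing in.
- **Bystanders:** the mug looked unmoved in the last top view. The arm hid the matchbox in that view. It was unmoved in the check before the correction, and the arm passed well above it after that.
- **Disagreements:** the cameras differ by 2–4 mm in y on some items. They put the pot anywhere from 3 to 7 mm off. The wooden-lidded jar reads between 1 and 6 mm off, depending on the view.
- **Tool tilt:** the tool slowly tilted by up to about 6° during moves. I straightened it where I could and released each item only after touching down.

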